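Break down the delivery stacks into the stock trays

ROBOT

A 6-joint arm with a two-finger parallel gripper is mounted at the origin on the work surface. World frame = base frame: x ahead of the robot, y to its left, z up, the work surface at z = 0. Lengths are in mm, angles in rad, forces in N, time in s.
With the tool pointing down it reaches from about 375 to 925 mm from the base axis. Payload 5.7 kg.
Tool frame: the origin (TCP) lies on the centre line of the jaws, within the pads' length; the fingertips stand 25 mm ahead of it and the grasp point (between the pads) lies 6 mm ahead of it (ctrl.tcp_to_tips is the distance from the TCP to the fingertips, in mm); z points along the fingers, y is the direction in which the jaws open and shut (so a half turn about z gives the same grasp; the last joint's range is limited). The gripper opens to 85 mm and grips with 20 to 120 N. Pads are 22 mm wide; open, the fingers measure 114 mm over their backs; the gripper's body (76 mm by 85 mm) begins 54 mm behind the grasp point. The pads swing forward as they close: fully open they stand 13 mm farther back than shut.
Start: joints at [-1.29, 0.359, 1.51, -0, 1.272, -0.115], TCP at [231.31, -553.586, 216.467] pointing down, gripper open.
Joint ranges: [-2.97, 2.97], [-1.01, 2.36], [0.21, 2.38], [-0.96, 4.11], [0.2, 2.71], [-2.98, 2.98]. Speed limits (rad/s): [2.39, 2.39, 3.14, 3.14, 3.14, 3.14].

INTERFACE

Orientations are given as a unit quaternion [x, y, z, w].
In Python, from bench import readout, imaging, ctrl, trace gives the robot as it stands. The module is installed in compiled form; this text tells all that it offers.
- The arm moves only by the tool step_arm, never from a script. Its argument "series" is a list that holds one entry, the list of rows, each a list of 5 numbers: the shift along the world's x, y, z in mm, then the turn about the world's z in rad, then the opening in per cent of the stroke, from 0 (shut) to 100 (fully open). In form: [[[x, y, z, twist, jaw], ...]]. A call has 1 to 20 rows; each row is the pose to reach, as a shift and turn from the pose commanded when the call began; what a row does not reach only later rows make up. A row lasts 1/12 s, in which the tool goes at most 41.7 mm and 7.16 degrees, less where a joint would pass 70% of its speed; a pose out of reach is approached as far as the arm can. A call with a gripper value outside its range is refused whole. The fingers move at their own pace and stop on an object; "newtons" is the grip in N (left out, the last holds). Time passes only in rows, so rows that repeat a pose let the fingers close. It gives the time, the measured TCP pose, the force and the opening at its end, in the units of the state.
- readout.state(): the state, without advancing time (a new reading comes with each control period).
- imaging.capture(name): name is "scene" or "top" or "wrist"; returns a dict with "img" (420x560x3 uint8, red, green, blue), "intrinsics" (3x3 intrinsics, pixels), "dist" ([k1, k2, p1, p2, k3] as OpenCV has them; the pictures are not rectified), "cam_to_world" (4x4, takes a point from camera to world coordinates). Camera axes: x right, y down, z forward; pixel columns grow to the right and rows downward; lengths in mm; the calibration is good to about 2 mm. A picture is of the moment at which its call begins. There is no depth.
- ctrl.job_done(): hands the job in, once; it reports no verdict.
Trained networks look in the newest picture that a camera, given by its name, has taken for a name from the list of things; names that differ only in an ending like _2 or _b are one class to them, and where a whole thing is asked for, a point or a joint stands for the part that bears it (a point fixed in the world has none). Each returns a list of dicts, best first, with "p" (0 to 1); they miss things now and then, are a little off and sometimes report something else, mostly with a low value. They report only what shows in the picture. A call takes as long as a camera call. They do not tell look-alikes from the thing itself.
- trace(camera, target): "pixels" (420x560 bool, what is visible of it) and "extent" ([centre column, centre row, width, height] in pixels, round what is visible of it).
The state is a dict: "clock": time; "joint_pos": joint angles; "qvel": joint speeds; "joint_torque": joint torques, N m; "tool_pos": TCP position; "tool_rot": TCP orientation; "force": force on the tool from outside, world axes, zero at the start; "ft_torque": the same for the moment, N m; "gripper_width": finger opening in mm.
Only numpy, scipy, OpenCV 4.12 (cv2) and the standard library are available. Lean on these libraries where they do the work, as an engineer would, in place of code of your own. Each camera call takes 0.05 s, during which the arm holds its last target.

TASK

A delivery stands on the packing bench in two stacks: a large and a small wire reel, a large and a small carton, and a long junction box. Take the stacks apart from the top and put each thing into the shallow steel tray of its own shape and size (reels in the round trays, cartons in the square ones, large in large and small in small, the junction box in the oblong one). Set everything down upright, without dropping or tipping anything, flat on the floor of its tray inside the rim, and leave it there.

Things in the scene. Friction and masses are not known exactly. Their poses are not given: they have to be found in the camera images.
- big_reel: the larger wire reel: copper wire between two black flanges, standing on its flange, 64 mm diameter, 40 mm high, the winding only 2 mm shy of the flange edges. Origin: centre of its underside, z up along its axis. It is the bottom of one of the two stacks (on the bench).
- big_carton: the larger closed cardboard carton, square, 64 x 64 mm, 40 mm high, a paper tape strip across the top. Origin: centre of its underside, z up, x and y square to its sides. It is the bottom of the other stack (on the bench).
- small_reel: the smaller wire reel, made like the larger: 43 mm diameter, 36 mm high. Origin: centre of its underside, z up along its axis. It starts on the big reel or on the big carton.
- small_carton: the smaller closed cardboard carton, square, 43 x 43 mm, 36 mm high, paper tape strip across the top. Origin: centre of its underside, z up, x and y square to its sides. It starts on the big reel or on the big carton, whichever the small reel does not stand on.
- joint_box: long grey plastic cable junction box, 84 mm long (its x) by 25 mm wide (its y), 32 mm high (the lid, the top 5 mm, is 80 x 23 mm). Origin: centre of its underside, z up. It starts on top of one of the stacks, across the small reel or the small carton.
- big_round_tray: Fixed. Its origin is the centre of its underside, z up. The larger round shallow white enamelled steel tray, 82 mm inside diameter, floor 2 mm above the bench, rim 4 mm thick with its top 7 mm above the bench. For the big reel.
- small_round_tray: Fixed. Its origin is the centre of its underside, z up. The smaller round shallow white enamelled steel tray, 61 mm inside diameter, floor 2 mm above the bench, rim 4 mm thick with its top 7 mm above the bench. For the small reel.
- big_square_tray: Fixed. Its origin is the centre of its underside, z up. The larger square shallow white enamelled steel tray, 82 x 82 mm inside, sides square to its x and y, floor 2 mm above the bench, rim 4 mm thick with its top 7 mm above the bench. For the big carton.
- small_square_tray: Fixed. Its origin is the centre of its underside, z up. The smaller square shallow white enamelled steel tray, 61 x 61 mm inside, sides square to its x and y, floor 2 mm above the bench, rim 4 mm thick with its top 7 mm above the bench. For the small carton.
- long_tray: Fixed. Its origin is the centre of its underside, z up. The oblong shallow white enamelled steel tray, 102 mm (its x) by 43 mm (its y) inside, floor 2 mm above the bench, rim 4 mm thick with its top 7 mm above the bench. For the junction box.
There are look-alikes about, which are no part of the job. Leave any purple look-alike of the small_reel alone.

How it is judged (in metres and radians):
At the end, for the whole second after the job is handed in: Each of the five things rests in its own tray: its centre within 14 mm of the tray's centre sideways, its underside less than 4.5 mm above the tray's underside (the floor is at 2 mm, the rim at 7 mm), upright within 0.04 rad, at rest and released (horizontal distance between big_reel and big_round_tray below 0.014 m and z of big_reel in the frame of big_round_tray between 0 and 0.0045 m and angle between each of big_reel, big_carton, small_reel, small_carton, joint_box's own z axis and vertical below 0.04 rad and linear speed of each of big_reel, big_carton, small_reel, small_carton, joint_box below 0.02 m/s and angular speed of each of big_reel, big_carton, small_reel, small_carton, joint_box below 0.2 rad/s and horizontal distance between big_carton and big_square_tray below 0.014 m and z of big_carton in the frame of big_square_tray between 0 and 0.0045 m and horizontal distance between small_reel and small_round_tray below 0.014 m and z of small_reel in the frame of small_round_tray between 0 and 0.0045 m and horizontal distance between small_carton and small_square_tray below 0.014 m and z of small_carton in the frame of small_square_tray between 0 and 0.0045 m and horizontal distance between joint_box and long_tray below 0.014 m and z of joint_box in the frame of long_tray between 0 and 0.0045 m); the robot touches nothing.
It fails at once if one of the five things is tipped over (by more than 0.6 rad) (angle between any of big_reel, big_carton, small_reel, small_carton, joint_box's own z axis and vertical above 0.6 rad).
It fails at once if one of the five things is dropped or flung (faster than 0.7 m/s while not held; a fall of about 25 mm) ((linear speed of big_reel above 0.7 m/s and contact force between big_reel and the fingers below 0.05 N) or (linear speed of big_carton above 0.7 m/s and contact force between big_carton and the fingers below 0.05 N) or (linear speed of small_reel above 0.7 m/s and contact force between small_reel and the fingers below 0.05 N) or (linear speed of small_carton above 0.7 m/s and contact force between small_carton and the fingers below 0.05 N) or (linear speed of joint_box above 0.7 m/s and contact force between joint_box and the fingers below 0.05 N)).
It also fails if it takes over 128 s, if anything falls off the work surface, if the arm or the gripper's body presses on something with over 40 N, if the wrist force passes 120 N, or if a joint passes its speed limit or range.

## Working session

There is one attempt and no reset: what is moved stays moved. The work goes in short steps, Python scripts to look and compute and a tool call to move; the robot and the scene stay as the last step left them, time stands still between calls to the robot, and variables do not carry over. Pictures are saved under pics/ and viewed, and the job is handed in when it is done.

Besides the shell and the picture viewer there is one more tool, called after ">>>" in YAML: its name, and indented under it one key for each argument. step_arm: Moves the arm, as the interface text tells. Its arguments: {"type":"object","properties":{"series":{"type":"array"},"newtons":{"type":"number"}},"required":["series"]}

```bash
mkdir -p pics; cat > h.py <<'E'
import numpy as np, cv2
from bench import readout, imaging, ctrl, trace
def save(name,fn):
    c=imaging.capture(name); cv2.imwrite('pics/'+fn,c['img'][:,:,::-1]); return c
def ray(c,uv):
    p=cv2.undistortPoints(np.array([[uv]],float),c['intrinsics'],np.array(c['dist'],float))[0,0]
    T=np.array(c['cam_to_world']); return T[:3,3],T[:3,:3]@np.array([p[0],p[1],1])
def onz(c,uv,z):
    o,d=ray(c,uv); return (o+d*(z-o[2])/d[2])
def proj(c,P):
    T=np.linalg.inv(np.array(c['cam_to_world'])); r,_=cv2.Rodrigues(T[:3,:3])
    return cv2.projectPoints(np.array(P,float).reshape(-1,1,3),r,T[:3,3],c['intrinsics'],np.array(c['dist'],float))[0][:,0]
E
python3 - <<'E'
from h import *
for n in ['scene','top','wrist']:
    c=save(n,n+'0.png'); T=np.array(c['cam_to_world']); print(n,T.round(2).tolist(),c['intrinsics'][0][0])
print(readout.state()); print(ctrl.tcp_to_tips)
E
```

```text
scene [[0.65, 0.42, -0.64, 1188.38], [0.76, -0.38, 0.53, -490.08], [-0.02, -0.83, -0.56, 602.93], [0.0, 0.0, 0.0, 1.0]] 400.2630862186233
top [[0.03, -0.99, 0.14, 452.95], [-1.0, -0.03, 0.0, 9.3], [-0.0, -0.14, -0.99, 1222.02], [0.0, 0.0, 0.0, 1.0]] 546.2939805347344
wrist [[0.38, -0.89, -0.26, 296.13], [-0.92, -0.37, -0.1, -525.4], [-0.0, 0.28, -0.96, 372.24], [0.0, 0.0, 0.0, 1.0]] 306.5244421674604
{'clock': 0.15, 'joint_pos': array([-1.29012068e+00,  3.59350897e-01,  1.51118529e+00, -1.78785266e-06,
        1.27250440e+00, -1.15114761e-01]), 'qvel': array([-0.00105033, -0.00256037, -0.00396959,  0.00093462, -0.00195686,
       -0.00194514]), 'joint_torque': array([-1.28000076e-03, -5.28030789e+01, -2.78929996e+01, -2.59864510e-04,
        8.33517057e-03, -2.55329684e-05]), 'tool_pos': array([ 231.15413671, -553.0926762 ,  215.83939547]), 'tool_rot': array([ 9.80482257e-01,  1.96606258e-01, -6.07133851e-05, -7.21419245e-04]), 'force': array([-0.05982194, -0.44903085,  0.25440449]), 'ft_torque': array([-0.01934543,  0.03824522, -0.01904573]), 'gripper_width': 85.01295731175819}
25.0
```

View pics/top0.png

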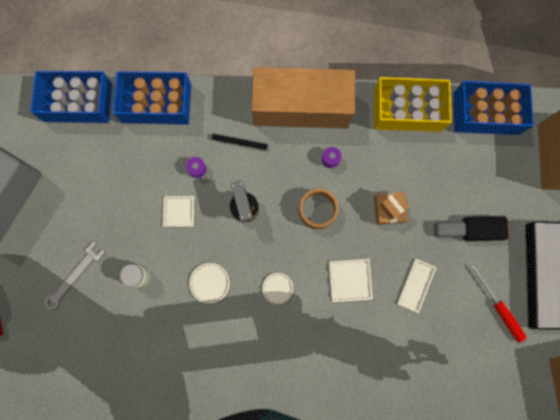

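View pics/scene0.png

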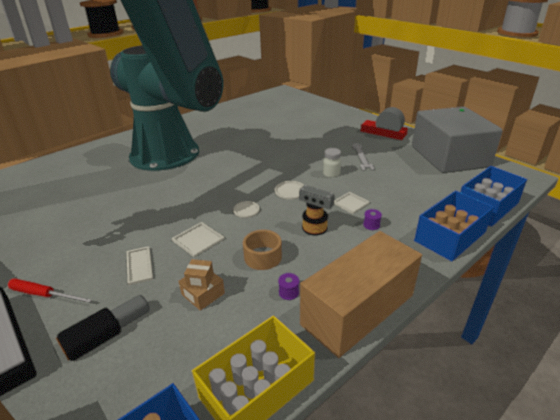

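View pics/wrist0.png

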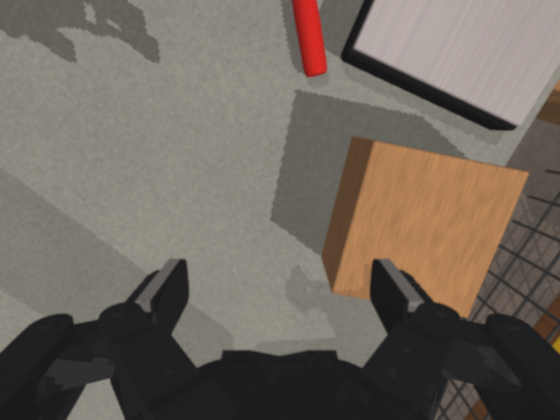

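```bash
cat >> h.py <<'E'
def prim(kind,a,b,h,z):
    if kind=='c':
        t=np.linspace(0,2*np.pi,48,endpoint=False); xy=np.c_[np.cos(t),np.sin(t)]*a/2
    else: xy=np.array([[1,1],[1,-1],[-1,-1],[-1,1]])*[a/2,b/2]
    return np.r_[np.c_[xy,np.full(len(xy),z)],np.c_[xy,np.full(len(xy),z+h)]]
def hullmask(c,P,S=4):
    q=proj(c,P); h=cv2.convexHull(((q+0.5)*S).astype(np.float32)).astype(np.int32)
    m=np.zeros((420*S,560*S),np.uint8); cv2.fillConvexPoly(m,h,1)
    return cv2.resize(m.astype(np.float32),(560,420),interpolation=cv2.INTER_AREA)
def place(P,x,y,a):
    R=np.array([[np.cos(a),-np.sin(a)],[np.sin(a),np.cos(a)]]); Q=P.copy(); Q[:,:2]=P[:,:2]@R.T+[x,y]; return Q
def fit(obs,P,x0,yaws=(0,),occl=None):
    """obs: list of (cap,mask)"""
    from scipy.optimize import minimize
    best=None
    def cost(v):
        s=0
        for i,(c,m) in enumerate(obs):
            h=hullmask(c,place(P,v[0],v[1],v[2]/20)); mm=m.astype(float)
            w=np.ones_like(mm) if occl is None or occl[i] is None else 1-occl[i]
            s+=1-(np.minimum(h,mm)*w).sum()/max((np.maximum(h,mm)*w).sum(),1)
        return s
    for a in yaws:
        for d in [0]:
            r=minimize(cost,[x0[0],x0[1],a*20],method='Nelder-Mead',options=dict(initial_simplex=np.array([[x0[0],x0[1],a*20],[x0[0]+8,x0[1],a*20],[x0[0],x0[1]+8,a*20],[x0[0],x0[1],a*20+4]]),maxiter=150,xatol=.05,fatol=1e-4))
            if best is None or r.fun<best.fun: best=r
    v=best.x; return v[0],v[1],v[2]/20,best.fun
SH=dict(big_round_tray=('c',90,90,7,0),small_round_tray=('c',69,69,7,0),big_square_tray=('s',90,90,7,0),small_square_tray=('s',69,69,7,0),long_tray=('s',110,51,7,0),
 big_reel=('c',64,64,40,0),big_carton=('s',64,64,40,0),small_reel=('c',43,43,36,40),small_carton=('s',43,43,36,40),joint_box=('s',84,25,32,76))
E
cat > look.py <<'E'
from h import *
import pickle
D={}
cams={n:imaging.capture(n) for n in ['scene','top']}
for k in SH:
    for n in cams:
        r=trace(n,k); D[k,n]=r
        for q in r[:4]:
            e=q['extent']; print(k,n,round(q['p'],2),np.round(e,1).tolist(),q['pixels'].sum(),onz(cams[n],e[:2],SH[k][4]+SH[k][3]/2)[:2].round())
pickle.dump((cams,D),open('d.pkl','wb'))
E
python3 look.py
```

```text
small_round_tray scene 0.55 [248.9, 211.3, 22.6, 16.0] 363 [473.   2.]
small_round_tray top 0.95 [278.6, 287.8, 27.8, 32.3] 757 [460.   1.]
big_square_tray scene 0.73 [195.6, 239.4, 50.2, 32.2] 940 [ 481. -164.]
big_square_tray top 0.84 [351.9, 280.1, 49.5, 44.3] 1674 [ 481. -162.]
small_square_tray scene 0.39 [201.8, 291.1, 44.0, 34.9] 810 [ 637. -243.]
small_square_tray top 0.87 [177.9, 211.7, 34.8, 33.6] 901 [624. 233.]
small_square_tray top 0.51 [245.1, 206.8, 23.5, 26.3] 154 [639.  81.]
long_tray scene 0.69 [139.7, 267.6, 24.4, 35.9] 810 [ 483. -310.]
long_tray top 0.62 [415.5, 285.6, 31.3, 53.9] 1153 [ 472. -304.]
big_reel scene 0.98 [314.2, 223.9, 26.3, 19.6] 417 [643.  73.]
big_reel top 0.78 [243.2, 207.6, 24.2, 22.6] 134 [635.  84.]
big_carton scene 0.92 [200.2, 293.4, 41.5, 35.5] 833 [ 655. -256.]
big_carton top 0.61 [391.2, 206.9, 37.1, 33.5] 503 [ 645. -246.]
small_reel scene 0.85 [289.8, 285.7, 23.4, 29.0] 540 [ 786. -134.]
small_reel scene 0.61 [317.4, 212.2, 17.1, 18.3] 239 [651.  75.]
small_reel scene 0.56 [374.1, 218.0, 17.3, 22.2] 318 [756. 155.]
small_reel scene 0.21 [352.2, 202.8, 39.3, 21.3] 437 [680. 166.]
small_reel top 0.92 [194.9, 166.7, 20.1, 26.7] 319 [716. 191.]
small_reel top 0.68 [332.0, 156.7, 22.7, 20.3] 353 [ 747. -108.]
small_carton scene 0.7 [199.8, 273.1, 27.4, 27.5] 743 [ 643. -243.]
small_carton scene 0.69 [316.8, 210.8, 16.9, 19.5] 242 [646.  78.]
small_carton top 0.86 [395.8, 206.6, 26.3, 24.1] 429 [ 640. -248.]
joint_box scene 0.84 [319.0, 196.1, 35.4, 23.0] 582 [641.  89.]
joint_box scene 0.2 [287.6, 188.4, 27.7, 19.9] 389 [565.  58.]
joint_box top 0.56 [244.2, 201.4, 21.4, 37.2] 481 [637.  78.]
```

```bash
python3 - <<'E'
import cv2
a=cv2.imread('pics/top0.png');cv2.imwrite('pics/tc0.png',cv2.resize(a[140:320,150:450],(800,480),interpolation=cv2.INTER_CUBIC))
a=cv2.imread('pics/scene0.png');cv2.imwrite('pics/sc0.png',cv2.resize(a[130:330,100:400],None,fx=2.66,fy=2.66,interpolation=cv2.INTER_CUBIC))
E
```

```text
(no output)
```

View pics/tc0.png

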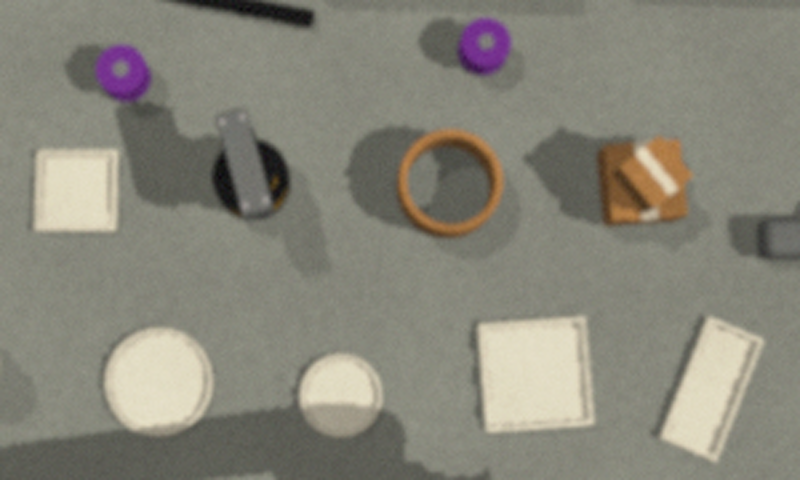

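View pics/sc0.png

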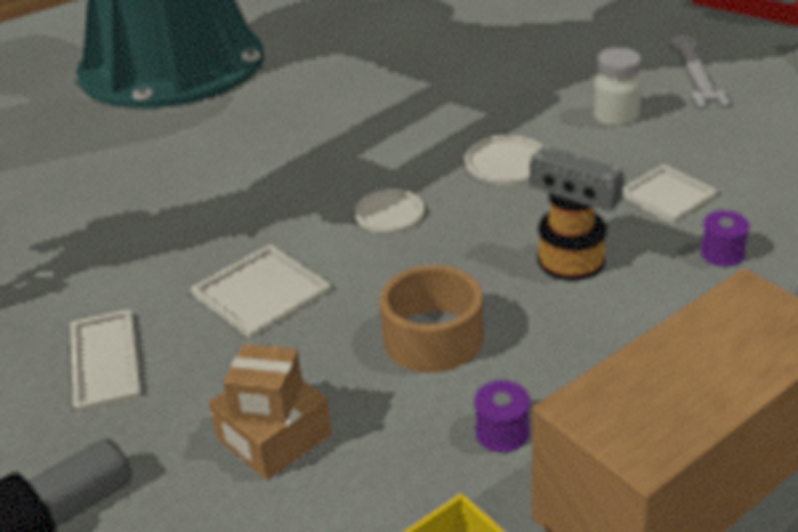

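```bash
cat > fit0.py <<'E'
from h import *
import pickle
cams,D=pickle.load(open('d.pkl','rb'))
hsv=cv2.cvtColor(cams['top']['img'],cv2.COLOR_RGB2HSV)
img=cams['top']['img'].astype(int)
# warm white vs grey bench
m=((img[:,:,0]-img[:,:,2]>8)&(img[:,:,0]>120)&(hsv[:,:,1]<80)).astype(np.uint8)
n,lab,st,ce=cv2.connectedComponentsWithStats(m)
px=dict(big_round_tray=(209,283),small_round_tray=(278,288),big_square_tray=(351,281),small_square_tray=(178,212),long_tray=(417,285))
vis=cams['top']['img'].copy()
for k,(u,v) in px.items():
    l=lab[v,u]; mm=(lab==l)&(l>0)
    mm=cv2.morphologyEx(mm.astype(np.uint8),cv2.MORPH_CLOSE,np.ones((5,5)))
    x0=onz(cams['top'],(u,v),4)[:2]
    r=fit([(cams['top'],mm)],prim(*SH[k]),x0,(0,) if 'round' in k else (-.4,0,.4))
    print(k,mm.sum(),np.round(r,3))
    if k!='big_round_tray' and D[k,'top']:
        print('   trace',np.round(fit([(cams['top'],D[k,'top'][0]['pixels'])],prim(*SH[k]),x0,(0,) if 'round' in k else (-.4,0,.4)),3))
    q=cv2.convexHull(proj(cams['top'],place(prim(*SH[k]),*r[:3])).astype(np.float32)).astype(int); cv2.polylines(vis,[q],True,(255,0,0),1)
for k in ['joint_box','small_carton','big_carton','big_reel']:
    T=[(cams[n],D[k,n][0]['pixels']) for n in cams]
    ya=(0,) if 'reel' in k else np.arange(-1.5,1.6,.5) if 'box' in k else (-.6,0,.6)
    P=prim(*SH[k])
    x0=onz(cams['top'],D[k,'top'][0]['extent'][:2],SH[k][4]+SH[k][3]*.7)[:2]
    for nm,o in (('top',T[1:]),('scene',T[:1]),('both',T)):
        r=fit(o,P,x0,ya); print(k,nm,np.round(r,3))
    q=cv2.convexHull(proj(cams['top'],place(P,*r[:3])).astype(np.float32)).astype(int); cv2.polylines(vis,[q],True,(0,255,0),1)
cv2.imwrite('pics/v0.png',cv2.resize(vis[140:320,150:450,::-1],(800,480),interpolation=cv2.INTER_CUBIC))
E
python3 fit0.py
```

```text
big_round_tray 122579 [4.68729e+02 1.53847e+02 9.00000e-03 9.89000e-01]
small_round_tray 122579 [4.66772e+02 7.65000e-01 1.05000e-01 9.94000e-01]
   trace [4.59562e+02 3.78000e+00 1.40000e-02 5.20000e-02]
big_square_tray 122579 [ 449.996 -143.629    0.753    0.986]
   trace [ 4.81464e+02 -1.58582e+02  9.80000e-02  3.70000e-02]
small_square_tray 122579 [6.09523e+02 2.33381e+02 1.56000e-01 9.92000e-01]
   trace [6.24424e+02 2.32438e+02 6.10000e-02 8.10000e-02]
long_tray 122579 [ 4.59634e+02 -2.94272e+02  2.77000e-01  9.90000e-01]
   trace [ 4.72072e+02 -3.06658e+02 -3.95000e-01  4.00000e-02]
joint_box top [6.36951e+02 8.34860e+01 2.93000e-01 9.60000e-02]
joint_box scene [6.36171e+02 8.38870e+01 3.66000e-01 9.40000e-02]
joint_box both [6.36946e+02 8.35890e+01 2.98000e-01 2.03000e-01]
small_carton top [ 6.43260e+02 -2.45152e+02  7.09000e-01  1.17000e-01]
small_carton scene [ 6.41709e+02 -2.44444e+02  6.71000e-01  5.30000e-02]
small_carton both [ 6.42195e+02 -2.44469e+02  6.97000e-01  1.81000e-01]
big_carton top [ 6.41529e+02 -2.44045e+02  9.80000e-02  4.94000e-01]
big_carton scene [ 6.42531e+02 -2.45156e+02  7.90000e-02  3.90000e-01]
big_carton both [ 6.41273e+02 -2.44354e+02  9.10000e-02  8.88000e-01]
big_reel top [ 6.38079e+02  8.40730e+01 -3.50000e-02  8.17000e-01]
big_reel scene [6.34956e+02 8.30680e+01 2.30000e-02 3.77000e-01]
big_reel both [6.35151e+02 8.37060e+01 8.70000e-02 1.19600e+00]
```

View pics/v0.png

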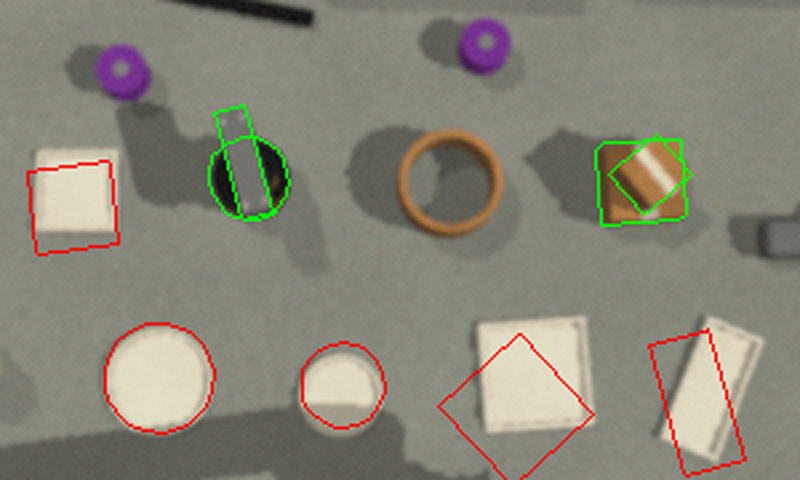

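```bash
cat > fit1.py <<'E'
from h import *
import pickle
cams,D=pickle.load(open('d.pkl','rb'))
px=dict(big_round_tray=(209,283),small_round_tray=(278,288),big_square_tray=(351,281),small_square_tray=(178,212),long_tray=(417,285))
c=cams['top']; vis=cv2.resize(c['img'],None,fx=3,fy=3,interpolation=cv2.INTER_CUBIC)
for k,(u,v) in px.items():
    g=np.full((420,560),cv2.GC_BGD,np.uint8)
    cv2.circle(g,(u,v),34,cv2.GC_PR_BGD,-1); cv2.circle(g,(u,v),16 if 'long' not in k else 10,cv2.GC_PR_FGD,-1); cv2.circle(g,(u,v),8,cv2.GC_FGD,-1)
    lab=cv2.cvtColor(c['img'],cv2.COLOR_RGB2LAB); 
    cv2.grabCut(lab,g,None,np.zeros((1,65)),np.zeros((1,65)),5,cv2.GC_INIT_WITH_MASK)
    mm=(g%2==1).astype(np.uint8)
    mm=cv2.morphologyEx(mm,cv2.MORPH_OPEN,np.ones((3,3)))
    x0=onz(c,(u,v),4)[:2]
    ya=(0,) if 'round' in k else (-.4,0,.4)
    r=fit([(c,mm)],prim(*SH[k]),x0,ya); print(k,mm.sum(),np.round(r,3))
    q=((cv2.convexHull(proj(c,place(prim(*SH[k]),*r[:3])).astype(np.float32))+.5)*3).astype(int); cv2.polylines(vis,[q],True,(255,0,0),1)
cv2.imwrite('pics/v1.png',cv2.resize(vis[420:960,450:1350,::-1],(800,480)))
E
python3 fit1.py
```

```text
big_round_tray 1238 [4.66700e+02 1.55039e+02 8.80000e-02 6.90000e-02]
small_round_tray 785 [4.59615e+02 3.73600e+00 8.10000e-02 3.90000e-02]
big_square_tray 1712 [ 4.80991e+02 -1.58273e+02  8.50000e-02  2.60000e-02]
small_square_tray 957 [6.25167e+02 2.32589e+02 5.10000e-02 1.20000e-02]
long_tray 1177 [ 4.72397e+02 -3.07071e+02 -3.82000e-01  3.70000e-02]
```

View pics/v1.png

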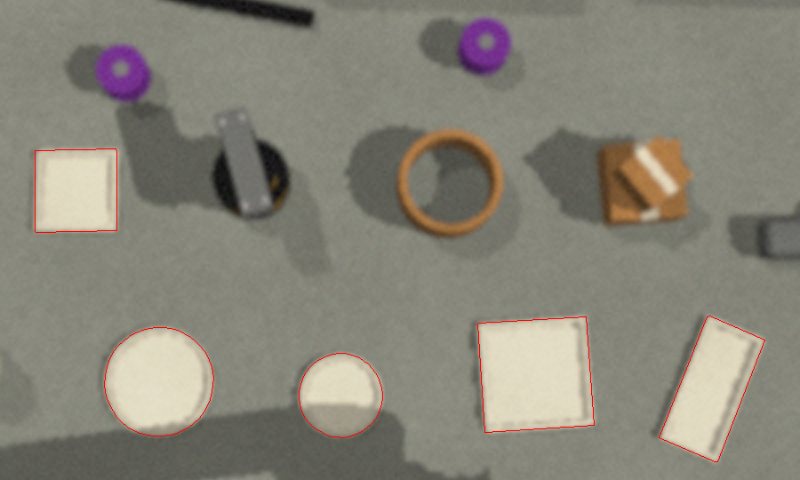

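```bash
python3 - <<'E'
import cv2
a=cv2.imread('pics/wrist0.png');cv2.imwrite('pics/wc0.png',cv2.resize(a[220:420,80:480],(800,400),interpolation=cv2.INTER_CUBIC))
E
```

```text
(no output)
```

View pics/wc0.png

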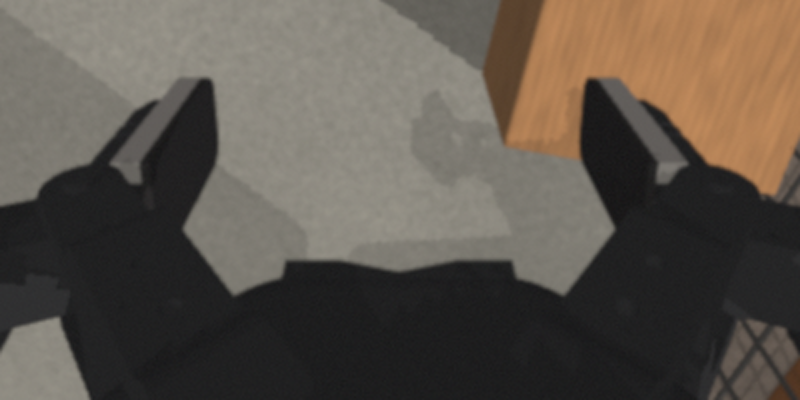

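```bash
python3 - <<'E'
from h import *
w=imaging.capture('wrist');t=imaging.capture('top')
print(onz(t,(522,340),12),onz(w,(316,76),12))
print(onz(t,(474,268),5), w['intrinsics'],w['dist'])
E
```

```text
[ 354.49771448 -544.4125377    12.        ] [ 354.49665472 -544.80920502   12.        ]
[ 513.31965689 -438.2697964     5.        ] [[306.52444217   0.         278.9933915 ]
 [  0.         306.52444217 208.83806255]
 [  0.           0.           1.        ]] [0.00589155 0.         0.         0.         0.        ]
```

>>> step_arm:
  series:
    - [[40,60,34,-0.1,100],[400,560,34,-0.1,100],[400,560,34,-0.1,100],[400,560,34,-0.1,100],[400,560,34,-0.1,100],[400,560,34,-0.1,100],[400,560,34,-0.1,100],[400,560,34,-0.1,100],[400,560,34,-0.1,100],[400,560,34,-0.1,100],[400,560,34,-0.1,100],[400,560,34,-0.1,100],[400,560,34,-0.1,100],[400,560,34,-0.1,100],[400,560,34,-0.1,100],[400,560,34,-0.1,100],[400,560,34,-0.1,100],[400,560,34,-0.1,100],[400,560,34,-0.1,100],[400,560,34,-0.1,100]]

```text
clock: 3.07
tool_pos: [630.7, 6.1, 250.1]
tool_rot: [0.989, 0.148, -0.001, 0.0]
force: [-0.1, -0.1, -0.3]
gripper_width: 85.8
```

```bash
cat > tipview.py <<'E'
from h import *
import sys
from scipy.spatial.transform import Rotation as R
s=readout.state(); Rt=R.from_quat(s['tool_rot']).as_matrix()
print(s['tool_pos'],s['tool_rot'])
for n in ['scene','wrist']:
    c=imaging.capture(n); v=c['img'][:,:,::-1].copy()
    for z,col in ((25,(0,0,255)),(6,(0,255,0)),(-48,(255,0,0))):
        for y in (-42.5,42.5,0):
            for x in (-11,11):
                p=proj(c,s['tool_pos']+Rt@np.array([x,y,z]))[0]; cv2.circle(v,tuple(int(round(a)) for a in p),1,col,-1)
    p=proj(c,s['tool_pos'])[0]; u0=int(np.clip(p[0]-140,0,280)); v0=int(np.clip(p[1]-105,0,210))
    cv2.imwrite(f'pics/{sys.argv[1]}_{n}.png',cv2.resize(v[v0:v0+210,u0:u0+280],None,fx=2.8,fy=2.8,interpolation=cv2.INTER_NEAREST)); print(n,u0,v0)
E
python3 tipview.py t1
```

```text
[630.71088128   6.08064563 250.14298576] [ 9.89054140e-01  1.47551899e-01 -5.75658649e-04  1.15474940e-04]
scene 149 38
wrist 139 147
```

View pics/t1_scene.png

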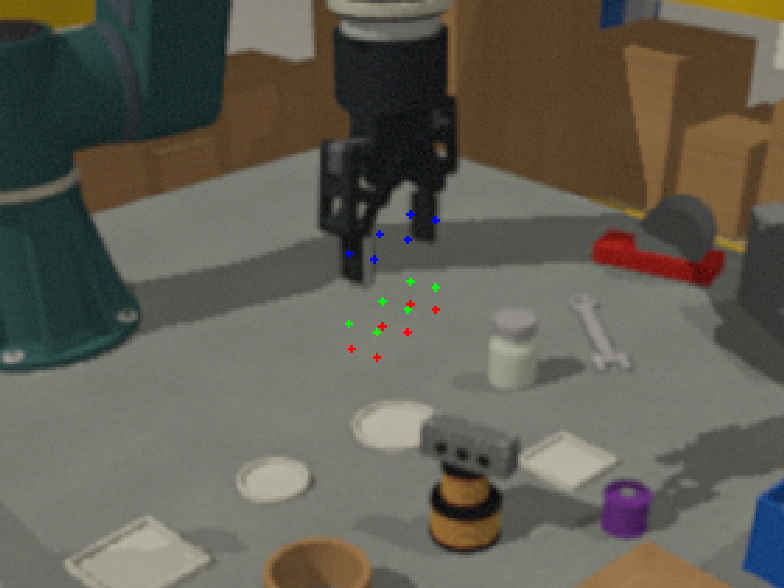

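View pics/t1_wrist.png

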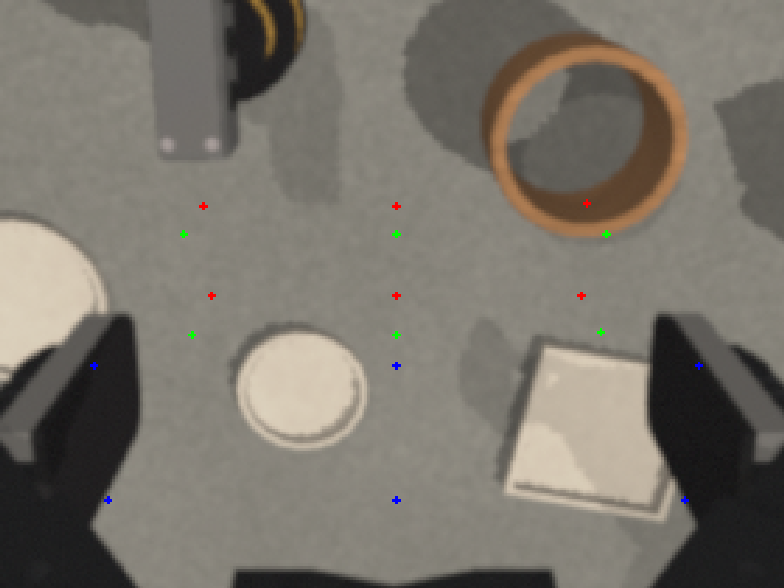

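```bash
python3 - <<'E'
from h import *
from scipy.spatial.transform import Rotation as R
from scipy.optimize import least_squares
s=readout.state(); Rt=R.from_quat(s['tool_rot']).as_matrix()
c=imaging.capture('wrist')
uv=np.array([[132,316],[139,408],[655,316],[648,408]])/2.8+[139,147]
def P(v):
    x0,y0,z,o,w=v
    return [s['tool_pos']+Rt@np.array(p) for p in ([x0+w,y0-o,z],[x0-w,y0-o,z],[x0+w,y0+o,z],[x0-w,y0+o,z])]
for fix in (None,42.5):
    f=lambda v:np.r_[(proj(c,P(v))-uv).ravel(), (v[4]-11)*5,(0 if fix is None else (v[3]-fix)*5)]
    r=least_squares(f,[0,0,-30,42.5,11]); print(r.x.round(1),r.fun.round(1))
E
```

```text
[-20.   -0.5  10.2  55.6  11. ] [-0.3  0.1  0.3  0.   0.2 -0.  -0.3 -0.1  0.   0. ]
[  0.4  -0.6 -27.6  42.7  10.1] [ 0.1 -2.9  1.2  3.1 -0.1 -3.  -1.2  3.  -4.7  1.1]
```

>>> step_arm:
  series:
    - [[0,0,0,0,30],[0,0,0,0,30],[0,0,0,0,30],[0,0,0,0,30],[0,0,0,0,30],[0,0,0,0,30],[0,0,0,0,30],[0,0,0,0,30],[0,0,0,0,30],[0,0,0,0,30],[0,0,0,0,30],[0,0,0,0,30]]

```text
clock: 4.22
tool_pos: [631.3, 6.4, 250.5]
tool_rot: [0.989, 0.147, -0.0, -0.0]
force: [0.6, 0.4, 0.0]
gripper_width: 25.7
```

```bash
python3 tipview.py t2
```

```text
[631.31550287   6.44716348 250.4631843 ] [ 9.89080682e-01  1.47375034e-01 -9.19907841e-06 -5.60012042e-05]
scene 149 38
wrist 140 147
```

View pics/t2_scene.png

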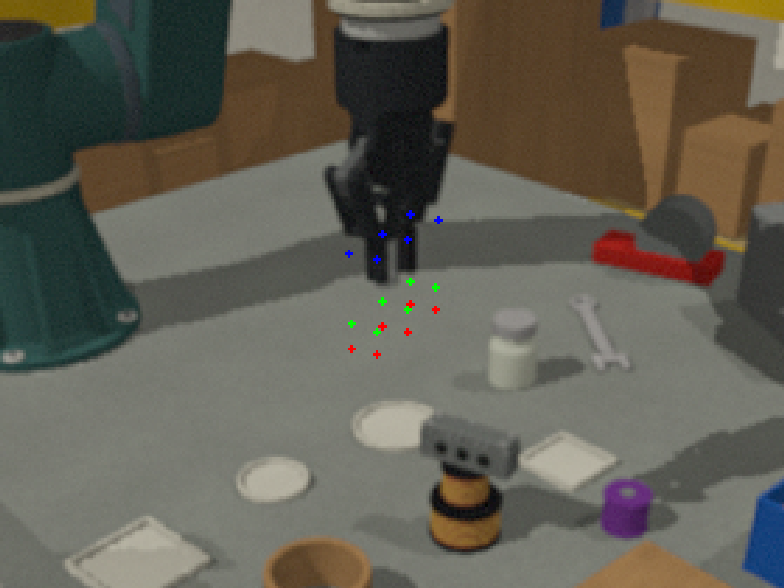

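View pics/t2_wrist.png

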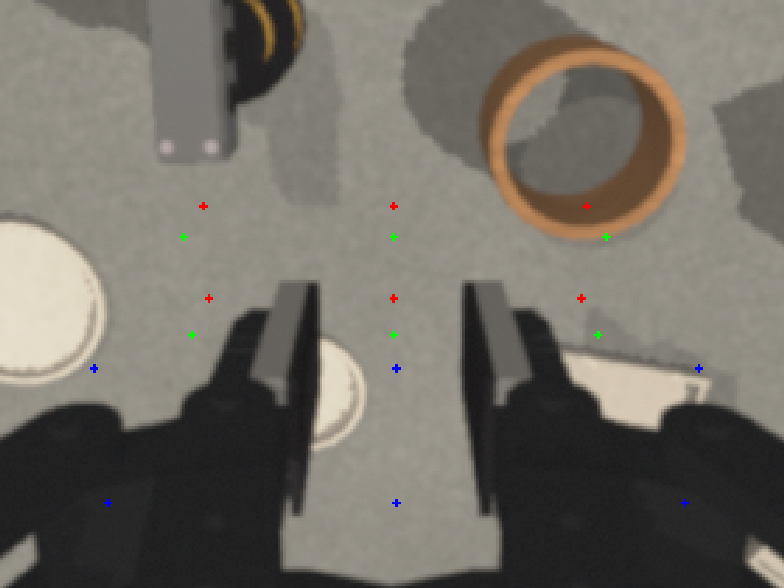

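>>> step_arm:
  series:
    - [[3,40,0,0,70],[5.5,77,0,0,70],[5.5,77,-40,0,70],[5.5,77,-80,0,70],[5.5,77,-120,0,70],[5.5,77,-120,0,70],[5.5,77,-120,0,70]]

```text
clock: 4.9
tool_pos: [634.8, 83.4, 128.7]
tool_rot: [0.989, 0.147, -0.003, -0.0]
force: [1.0, -0.1, 0.3]
gripper_width: 59.8
```

```bash
python3 tipview.py t3
```

```text
[634.81584698  83.41969776 128.71638627] [ 9.89073222e-01  1.47398913e-01 -2.75031877e-03 -3.97021424e-04]
scene 175 77
wrist 139 149
```

View pics/t3_scene.png

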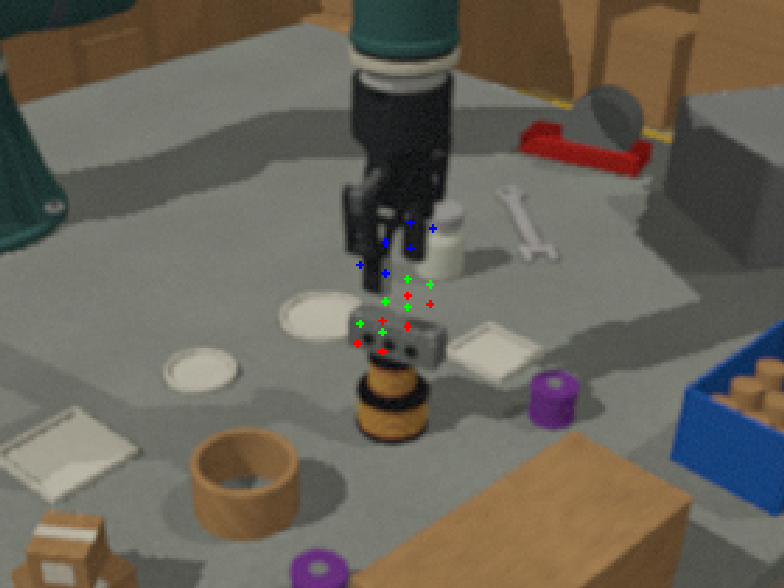

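View pics/t3_wrist.png

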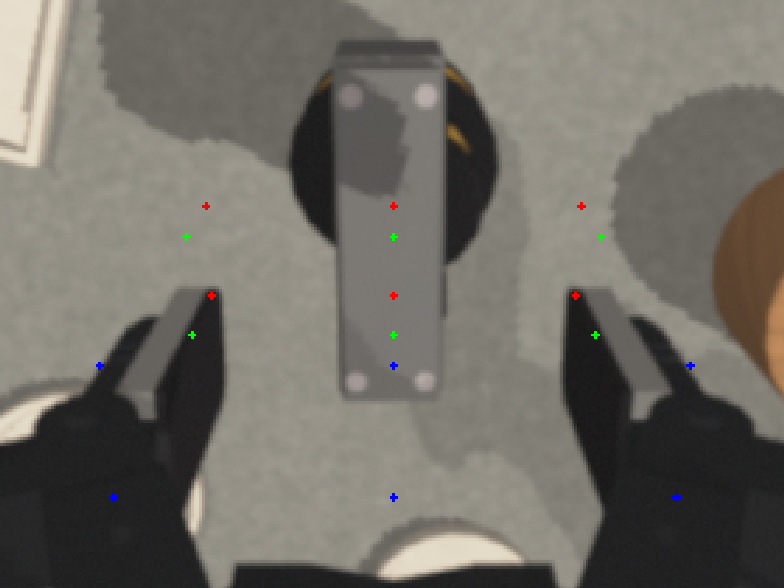

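```bash
python3 - <<'E'
from h import *
c=imaging.capture('wrist'); print(readout.state()['tool_pos'])
q=[onz(c,(u/2.8+139,v/2.8+149),108) for u,v in ((333,68),(443,68),(340,400),(440,400))]
print(np.round(q,1),np.mean(q,0).round(1)); d=(q[0]+q[1]-q[2]-q[3])/2; print(np.linalg.norm(d),np.arctan2(d[1],d[0]),np.linalg.norm(q[0]-q[1]))
E
```

```text
[639.19743431  83.28440098 133.4615939 ]
[[673.4 107.9 108. ]
 [680.2  85.5 108. ]
 [597.3  84.6 108. ]
 [604.2  61.8 108. ]] [638.8  84.9 108. ]
79.57285156631868 0.29955685141753113 23.405701925092412
```

```bash
python3 - <<'E'
from h import *
for i in range(4):
    s=readout.state(); print(s['clock'],s['tool_pos'],np.abs(s['qvel']).max()); imaging.capture('top')
E
```

```text
5.05 [639.19743431  83.28440098 133.4615939 ] 0.010713536098411264
5.1 [639.29680585  83.26939852 133.65579502] 0.0077231587690431225
5.15 [639.05450329  83.28946693 133.51029505] 0.011420371128711321
5.2 [638.66280897  83.28968118 133.10824767] 0.013905435433762901
```

>>> step_arm:
  newtons: 40
  series:
    - [[0,1,-25,0,70],[0,1,-45,0,70],[0,1,-55,0,70],[0,1,-55,0,70],[0,1,-55,0,70],[0,1,-55,0,70]]

```text
clock: 5.75
tool_pos: [637.8, 84.4, 76.7]
tool_rot: [0.989, 0.147, 0.001, 0.0]
force: [-0.2, -0.9, 0.3]
gripper_width: 60.2
```

```bash
python3 tipview.py t4
```

```text
[637.84560387  84.4429113   76.71065172] [9.89082388e-01 1.47360538e-01 9.47747042e-04 5.52649402e-05]
scene 176 96
wrist 140 148
```

View pics/t4_scene.png

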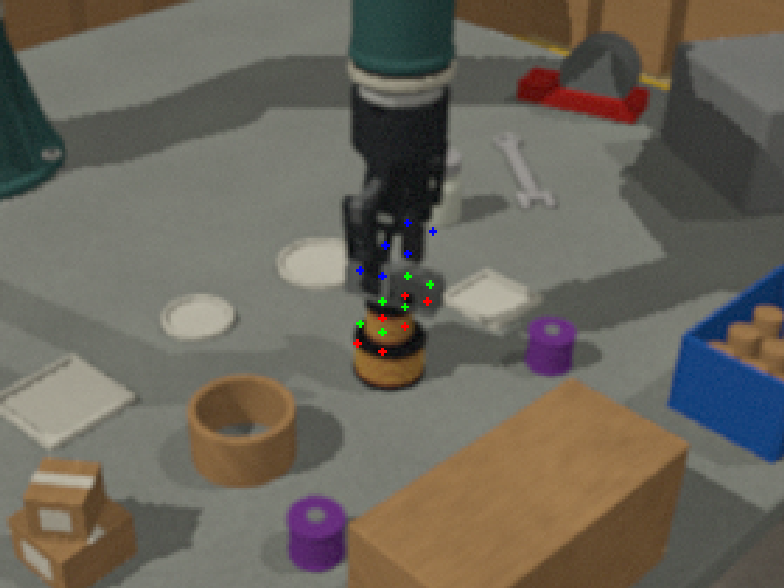

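Tips (375,292 in the crop) sit beside the box at about mid height, as intended. Closing.

>>> step_arm:
  newtons: 40
  series:
    - [[0,0,0,0,10],[0,0,0,0,10],[0,0,0,0,10],[0,0,0,0,10],[0,0,0,0,10],[0,0,0,0,10],[0,0,0,0,10],[0,0,0,0,10],[0,0,0,0,10],[0,0,10,0,10],[0,0,20,0,10],[0,0,20,0,10],[0,0,20,0,10]]

```text
clock: 6.93
tool_pos: [637.5, 84.4, 96.5]
tool_rot: [0.989, 0.147, 0.001, 0.0]
force: [-0.4, 0.4, -1.2]
gripper_width: 23.7
```

```bash
python3 tipview.py t5
```

```text
[637.52834884  84.41908822  96.47823027] [9.89081981e-01 1.47363406e-01 9.25613948e-04 6.33069432e-05]
scene 176 89
wrist 140 147
```

View pics/t5_scene.png

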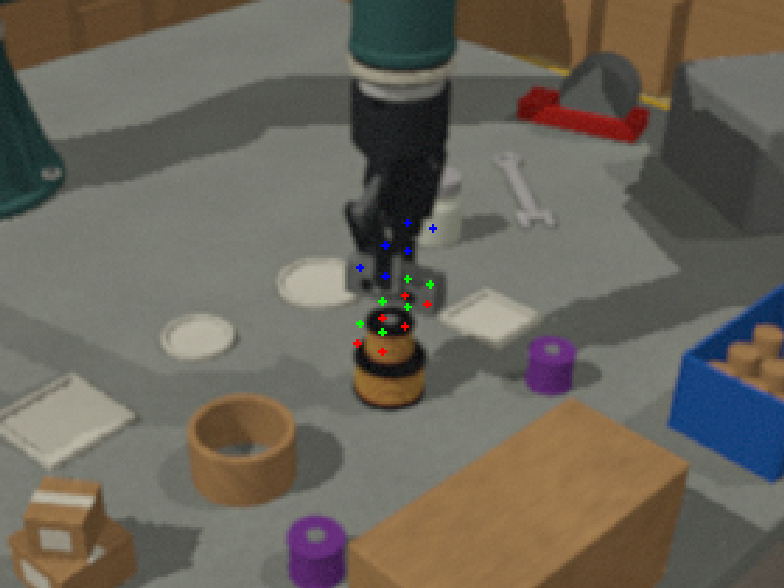

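>>> step_arm:
  series:
    - [[0,0,25,0,10],[0,0,60,0,10],[-10,-25,90,-0.03,10],[-22,-52,100,-0.09,10],[-34,-81,100,-0.15,10],[-46,-110,100,-0.21,10],[-58,-138,100,-0.27,10],[-70,-166,100,-0.33,10],[-82,-194,100,-0.39,10],[-94,-222,100,-0.45,10],[-106,-250,100,-0.51,10],[-118,-280,100,-0.57,10],[-130,-308,100,-0.62,10],[-142,-336,100,-0.66,10],[-154,-365,90,-0.68,10],[-162,-384,75,-0.68,10],[-165,-391.5,50,-0.68,10],[-165,-391.5,20,-0.68,10],[-165,-391.5,0,-0.68,10],[-165,-391.5,0,-0.68,10]]

```text
clock: 8.7
tool_pos: [468.4, -304.9, 91.0]
tool_rot: [0.982, -0.191, -0.004, -0.002]
force: [-0.4, 0.4, -1.3]
gripper_width: 23.7
```

```bash
cat > chk.py <<'E'
from h import *
import sys
imaging.capture('top');imaging.capture('top');imaging.capture('top')
s=readout.state(); print(s['clock'],s['tool_pos'].round(1),2*np.arctan2(s['tool_rot'][1],s['tool_rot'][0]),s['force'].round(1),s['gripper_width'])
for n in sys.argv[2:]:
    c=save(n,f'{sys.argv[1]}_{n}.png')
E
python3 chk.py p1 wrist scene top
```

```text
8.85 [ 472.2 -307.2   96. ] -0.384020850288424 [ 1.  -0.8 -1. ] 24.23825974992735
```

View pics/p1_wrist.png

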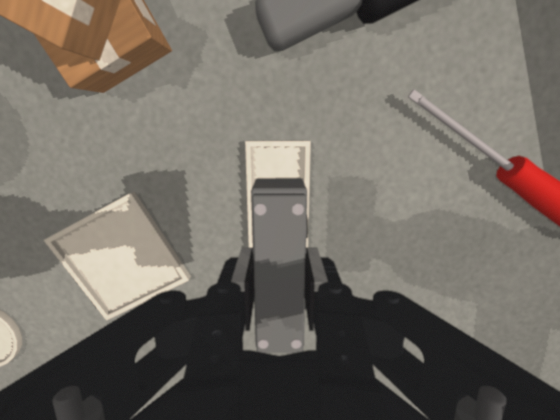

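View pics/p1_scene.png

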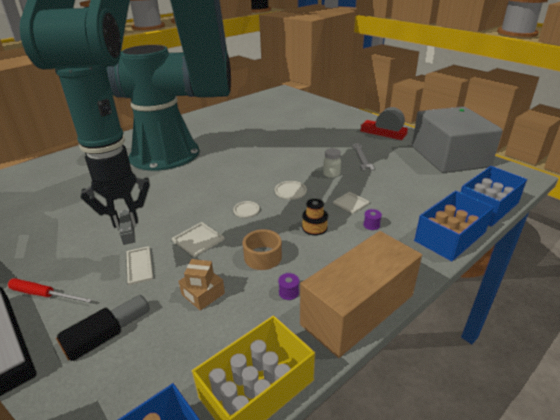

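>>> step_arm:
  series:
    - [[0,0,-25,0,10],[0,0,-50,0,10],[0,0,-70,0,10],[0,0,-82,0,10],[0,0,-87,0,10],[0,0,-89,0,10],[0,0,-89,0,10],[0,0,-89,0,10],[0,0,-90,0,10],[0,0,-90,0,10],[0,0,-90,0,10]]

```text
clock: 9.92
tool_pos: [472.2, -307.4, 6.1]
tool_rot: [0.982, -0.191, 0.001, 0.0]
force: [-0.1, 0.3, -1.1]
gripper_width: 23.8
```

```bash
python3 chk.py p2 scene; python3 - <<'E'
import cv2
a=cv2.imread('pics/p2_scene.png');cv2.imwrite('pics/p2c.png',cv2.resize(a[190:310,60:220],(800,600),interpolation=cv2.INTER_CUBIC))
E
```

```text
10.0667 [ 471.9 -307.2    5.7] -0.38422805204991833 [-0.5 -0.5 -1. ] 23.98890223246525
```

View pics/p2c.png

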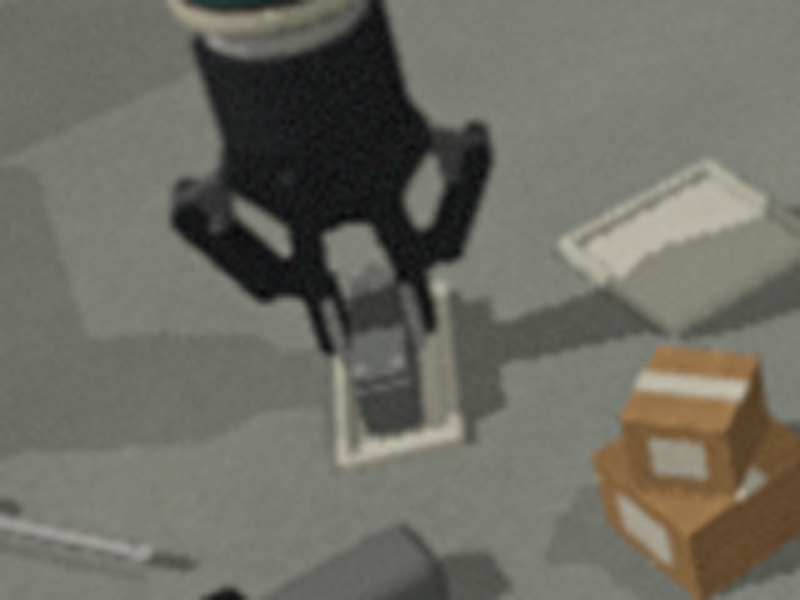

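Almost down; lowering in 1 mm steps while watching the force.

>>> step_arm:
  series:
    - [[0,0,-1,0,10],[0,0,-1,0,10],[0,0,-2,0,10],[0,0,-2,0,10],[0,0,-3,0,10],[0,0,-3,0,10],[0,0,-3,0,10]]

```text
clock: 10.7
tool_pos: [471.7, -307.0, 2.3]
tool_rot: [0.982, -0.191, -0.0, -0.0]
force: [0.3, 0.9, -1.0]
gripper_width: 24.1
```

>>> step_arm:
  series:
    - [[0,0,-1,0,10],[0,0,-1,0,10],[0,0,-1,0,10],[0,0,-1,0,10]]

```text
clock: 11.03
tool_pos: [471.8, -307.1, 2.2]
tool_rot: [0.982, -0.191, 0.0, 0.0]
force: [-1.2, 1.7, 7.0]
gripper_width: 23.8
```

>>> step_arm:
  series:
    - [[0,0,0,0,30],[0,0,0,0,50],[0,0,0,0,60],[0,0,0,0,60],[0,0,0,0,60],[0,0,0,0,60],[0,0,10,0,60],[0,0,30,0,60],[0,0,60,0,60],[0,0,100,0,60],[0,0,140,0,60],[10,5,170,0,80],[40,20,180,-0.08,80],[70,30,180,-0.2,80],[100,40,180,-0.3,80],[120,50,180,-0.4,80],[140,60,180,-0.49,80],[140,60,180,-0.49,80]]

```text
clock: 12.53
tool_pos: [615.5, -245.1, 182.3]
tool_rot: [0.906, -0.424, 0.001, -0.001]
force: [1.0, -0.3, -0.3]
gripper_width: 68.2
```

```bash
python3 chk.py p3 wrist scene; python3 - <<'E'
import cv2
a=cv2.imread('pics/p3_scene.png');cv2.imwrite('pics/p3c.png',cv2.resize(a[190:310,100:260],(800,600),interpolation=cv2.INTER_CUBIC))
E
```

```text
12.6833 [ 611.2 -246.9  181.7] -0.8720824534123605 [0.1 0.5 0.2] 68.10583609101587
```

View pics/p3_wrist.png

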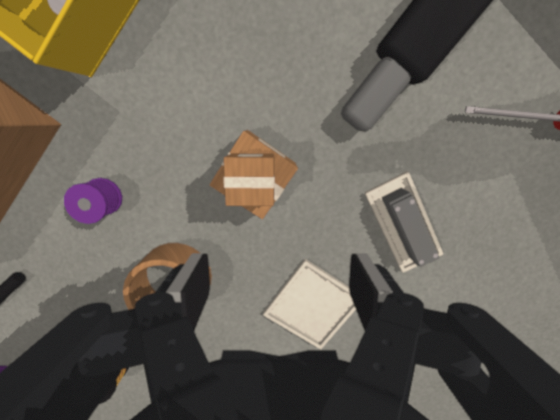

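View pics/p3c.png

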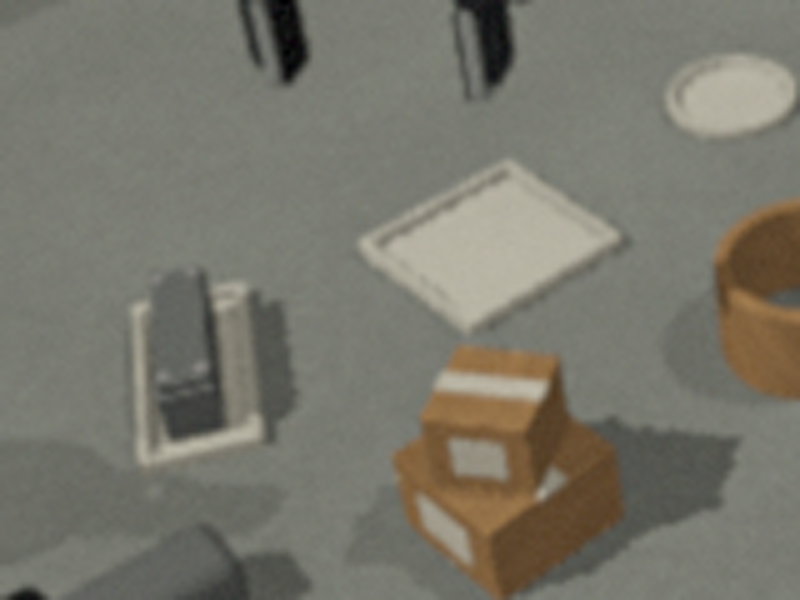

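```bash
cat > fw.py <<'E'
from h import *
import sys
def fw(k,z,x0,yaws,cams=('wrist',),i=0):
    obs=[]
    for n in cams:
        c=imaging.capture(n); r=trace(n,k)
        if not r: print('none',n); continue
        # choose the detection nearest x0
        P=prim(*SH[k][:4],z); q=proj(c,place(P,*x0,0)).mean(0)
        r=min(r,key=lambda d:np.hypot(*(np.array(d['extent'][:2])-q))); print(n,round(r['p'],2),np.round(r['extent']),q.round())
        o=(c,r['pixels']); obs.append(o)
        print(' ',n,np.round(fit([o],P,x0,yaws),3))
    if len(obs)>1: print('  all',np.round(fit(obs,P,x0,yaws),3))
if __name__=='__main__':
    a=sys.argv; fw(a[1],float(a[2]),(float(a[3]),float(a[4])),eval(a[5]),a[6:])
E
python3 fw.py small_carton 40 642 -244.5 '(0.3,.7)' wrist top scene
```

```text
wrist 0.84 [250. 181.  54.  57.] [252. 178.]
  wrist [ 6.44213e+02 -2.43707e+02  6.97000e-01  2.50000e-02]
top 0.58 [394. 208.  26.  28.] [394. 206.]
  top [ 6.43159e+02 -2.42670e+02  7.15000e-01  1.25000e-01]
none scene
  all [ 6.43812e+02 -2.43425e+02  7.01000e-01  1.63000e-01]
```

>>> step_arm:
  series:
    - [[16,2,0,0,80],[32,3.5,-10,0,80],[32,3.5,-40,0,80],[32,3.5,-75,0,80],[32,3.5,-110,0,80],[32,3.5,-130,0,80],[32,3.5,-143,0,80],[32,3.5,-145,0,80],[32,3.5,-145,0,80],[32,3.5,-145,0,80],[32,3.5,-145,0,80]]

```text
clock: 14.0
tool_pos: [645.3, -244.4, 38.6]
tool_rot: [0.906, -0.423, 0.002, 0.0]
force: [-1.0, 0.5, -0.1]
gripper_width: 68.3
```

```bash
python3 chk.py p4 wrist scene; python3 - <<'E'
import cv2
a=cv2.imread('pics/p4_scene.png');cv2.imwrite('pics/p4c.png',cv2.resize(a[190:310,120:280],(800,600),interpolation=cv2.INTER_CUBIC))
E
```

```text
14.15 [ 644.8 -244.1   38.1] -0.874231169746891 [-0.7  0.3  0.5] 68.17329713518694
```

View pics/p4c.png

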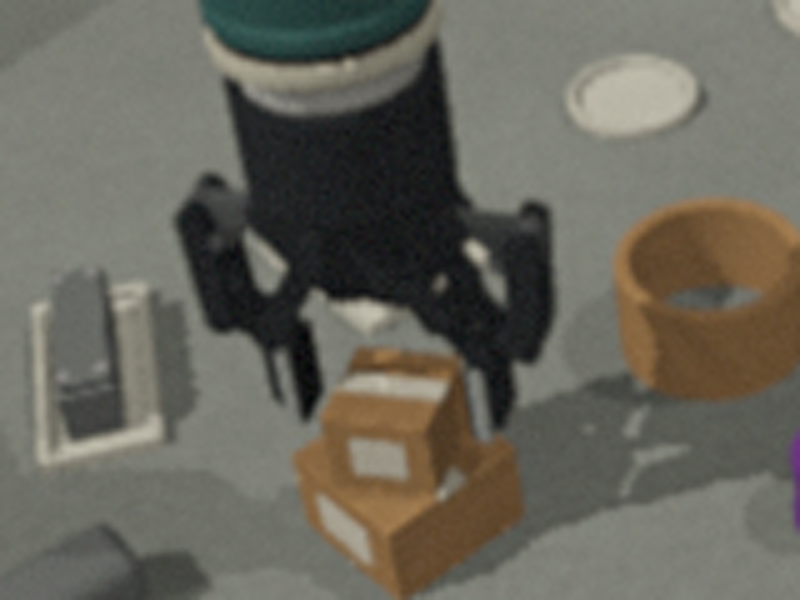

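View pics/p4_wrist.png

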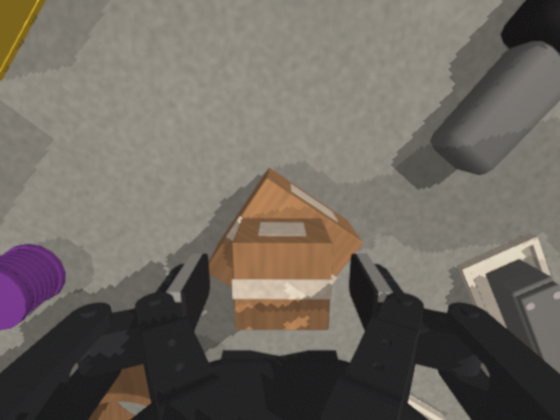

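>>> step_arm:
  newtons: 40
  series:
    - [[0,0,0,0,30],[0,0,0,0,30],[0,0,0,0,30],[0,0,0,0,30],[0,0,0,0,30],[0,0,0,0,30],[0,0,0,0,30],[0,0,0,0,30],[0,0,10,0,30],[0,0,20,0,30],[0,0,20,0,30],[0,0,20,0,30]]

```text
clock: 15.25
tool_pos: [644.4, -243.9, 57.4]
tool_rot: [0.906, -0.423, 0.001, -0.0]
force: [-1.2, -0.0, -1.6]
gripper_width: 42.2
```

```bash
python3 chk.py p5 wrist scene; python3 - <<'E'
import cv2
a=cv2.imread('pics/p5_scene.png');cv2.imwrite('pics/p5c.png',cv2.resize(a[190:310,120:280],(800,600),interpolation=cv2.INTER_CUBIC))
E
```

```text
15.4 [ 643.5 -243.4   56.2] -0.8741963272194632 [-0.8 -0.5 -1.6] 42.27009249000976
```

View pics/p5c.png

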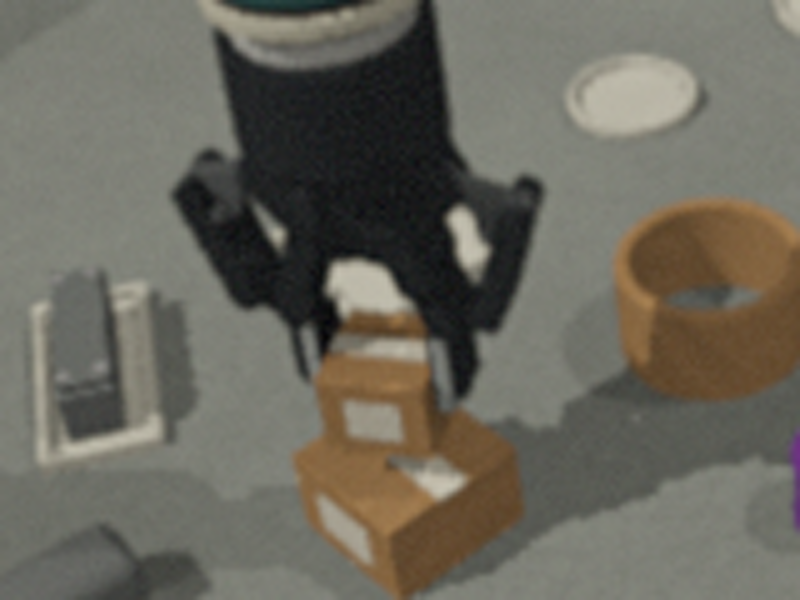

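>>> step_arm:
  series:
    - [[0,0,30,0,30],[0,5,65,0,30],[-1,20,95,0.05,30],[-2,45,110,0.12,30],[-3,77,110,0.2,30],[-4,110,110,0.29,30],[-6,143,110,0.38,30],[-7,176,110,0.47,30],[-8,209,110,0.56,30],[-10,242,110,0.65,30],[-11,275,110,0.74,30],[-12,308,110,0.82,30],[-14,341,110,0.88,30],[-15,374,110,0.925,30],[-16,407,110,0.925,30],[-17,438,100,0.925,30],[-18,460,85,0.925,30],[-18.5,476,60,0.925,30],[-18.5,476,30,0.925,30],[-18.5,476,0,0.925,30]]

```text
clock: 17.17
tool_pos: [625.4, 234.1, 55.7]
tool_rot: [1.0, 0.026, 0.001, -0.0]
force: [0.9, -0.1, -1.3]
gripper_width: 42.2
```

```bash
python3 chk.py p6 wrist; python3 chk.py p6 scene
```

```text
17.3167 [622.5 231.8  53.8] 0.05109895760552455 [ 0.1  0.  -1.2] 42.443036856011105
17.5167 [627.2 232.6  58.8] 0.05027027118839397 [ 0.4 -0.8 -0.6] 42.160447818968876
```

View pics/p6_wrist.png

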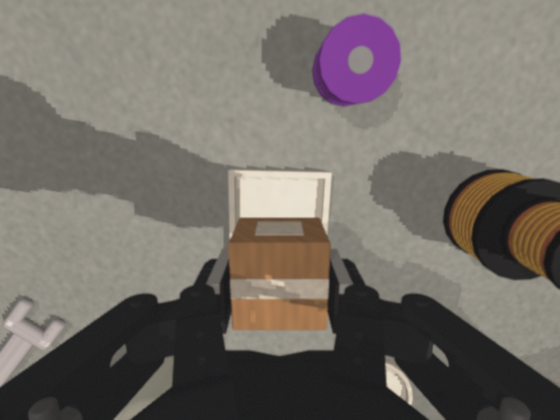

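View pics/p6_scene.png

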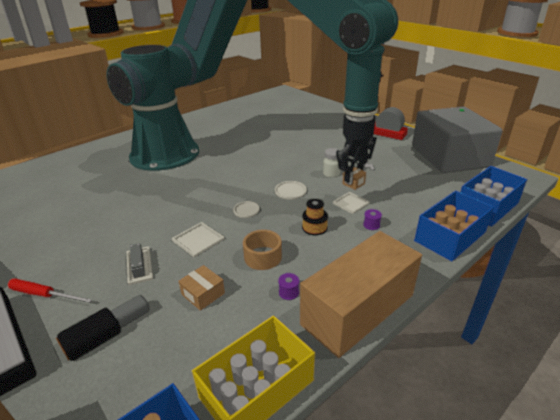

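>>> step_arm:
  series:
    - [[0,0,-20,0,30],[0,0,-38,0,30],[0,0,-48,0,30],[0,0,-52,0,30],[0,0,-53,0,30],[0,0,-53,0,30],[0,0,-53,0,30],[0,0,-54,0,30],[0,0,-55,0,30],[0,0,-55,0,30],[0,0,-56,0,30],[0,0,-56,0,30],[0,0,-56,0,30]]

```text
clock: 18.65
tool_pos: [625.3, 232.4, 0.4]
tool_rot: [1.0, 0.025, -0.0, -0.0]
force: [0.2, 0.8, -1.1]
gripper_width: 42.1
```

```bash
python3 chk.py p7 wrist; python3 chk.py p7 scene;python3 - <<'E'
import cv2
a=cv2.imread('pics/p7_scene.png');cv2.imwrite('pics/p7c.png',cv2.resize(a[140:230,290:410],(800,600),interpolation=cv2.INTER_CUBIC))
E
```

```text
18.8 [6.253e+02 2.324e+02 5.000e-01] 0.05080712869835722 [-0.2  0.7 -1. ] 42.31469377846994
19.0 [6.253e+02 2.324e+02 5.000e-01] 0.05082023337044876 [ 0.2 -0.9 -1.2] 42.412557324417214
```

View pics/p7c.png

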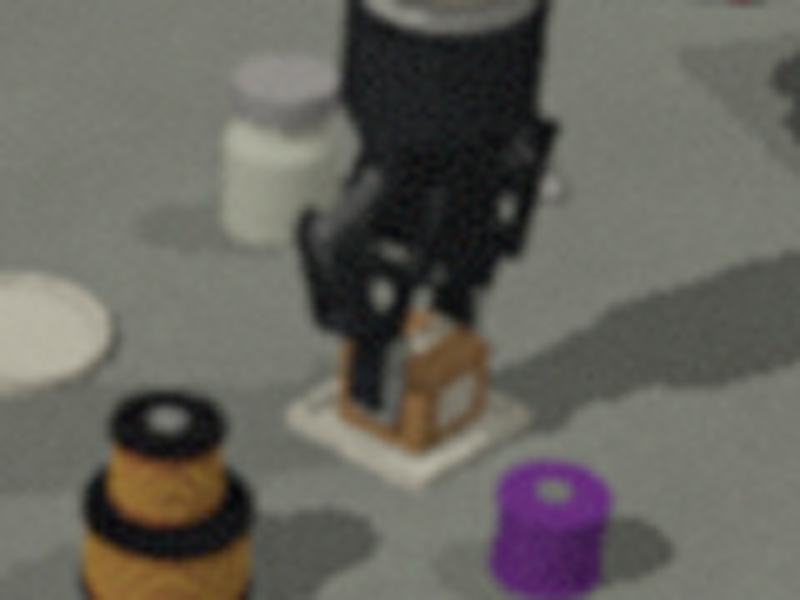

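>>> step_arm:
  series:
    - [[0,0,-1,0,30],[0,0,-1,0,30],[0,0,-1,0,30],[0,0,-2,0,30],[0,0,-2,0,30],[0,0,-2,0,30]]

```text
clock: 19.55
tool_pos: [625.4, 232.5, -1.1]
tool_rot: [1.0, 0.025, 0.0, -0.0]
force: [-1.5, -0.5, 4.0]
gripper_width: 42.4
```

>>> step_arm:
  series:
    - [[0,0,0,0,50],[0,0,0,0,65],[0,0,0,0,80],[0,0,0,0,80],[0,0,0,0,80],[0,0,0,0,80],[0,0,10,0,80],[0,0,30,0,80],[0,0,60,0,80],[0,0,100,0,80],[0,0,140,0,80],[0,-20,170,0,80],[-10,-50,181,0,80],[-17,-85,181,0,80],[-25,-120,181,0,80],[-25,-140,181,0,80],[-25,-150,181,0,80],[-25,-150,181,0,80],[-25,-150,181,0,80]]

```text
clock: 21.13
tool_pos: [600.7, 82.8, 179.9]
tool_rot: [1.0, 0.025, 0.0, -0.0]
force: [0.1, 0.8, -0.2]
gripper_width: 68.1
```

```bash
python3 chk.py p8 wrist scene; python3 fw.py small_reel 40 637 83.5 '(0,)' wrist scene top;  python3 fw.py big_reel 0 637 83.5 '(0,)' wrist scene
```

```text
21.2833 [600.5  83.9 179.4] 0.05205023752103556 [ 0.7 -0.1 -1. ] 68.12075053769497
wrist 0.97 [284. 162.  54.  53.] [282. 159.]
  wrist [6.37713e+02 8.18950e+01 1.59000e-01 4.20000e-02]
scene 0.66 [372. 220.  20.  21.] [316. 208.]
  scene [637.   83.5   0.    1. ]
top 0.73 [333. 158.  22.  20.] [243. 204.]
  top [637.   83.5   0.    1. ]
  all [6.37713e+02 8.18950e+01 1.59000e-01 2.04200e+00]
none wrist
scene 0.58 [314. 223.  27.  21.] [315. 221.]
  scene [6.33159e+02 8.56860e+01 5.70000e-02 4.07000e-01]
```

View pics/p8_wrist.png

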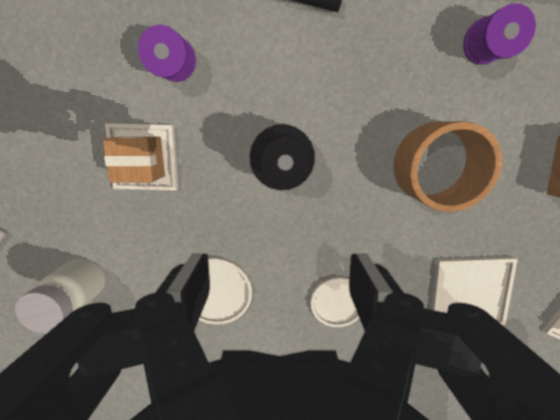

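View pics/p8_scene.png

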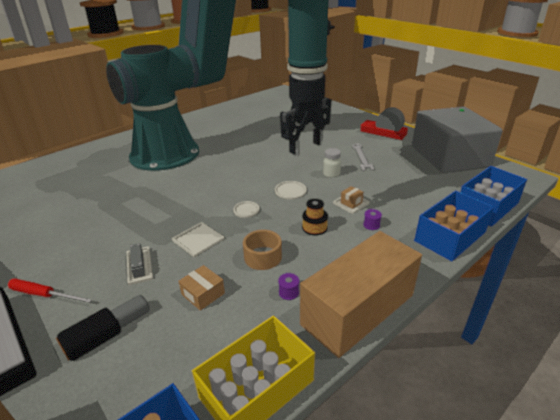

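```bash
python3 - <<'E'
from h import *
c=imaging.capture('wrist'); print(onz(c,(286,161.5),76).round(1)); t=imaging.capture('scene')
im=c['img'][100:230,220:360,::-1]; v=cv2.convertScaleAbs(im,alpha=2.5,beta=10)
for P,col in ((place(prim('c',43,43,36,40),637.7,82.3,0),(0,0,255)),(place(prim('c',64,64,40,0),637,83,0),(0,255,0))):
    q=proj(c,P)-[220,100]
    v=v.copy() if v.shape[0]>200 else cv2.resize(v,None,fx=4.5,fy=4.5)
    for a in q[48:]: cv2.circle(v,tuple(((a+.5)*4.5).astype(int)),1,col,-1)
cv2.imwrite('pics/r8.png',v); print(readout.state()['tool_pos'])
E
```

```text
[637.6  79.3  76. ]
[600.31539474  82.36968752 179.50597174]
```

View pics/r8.png

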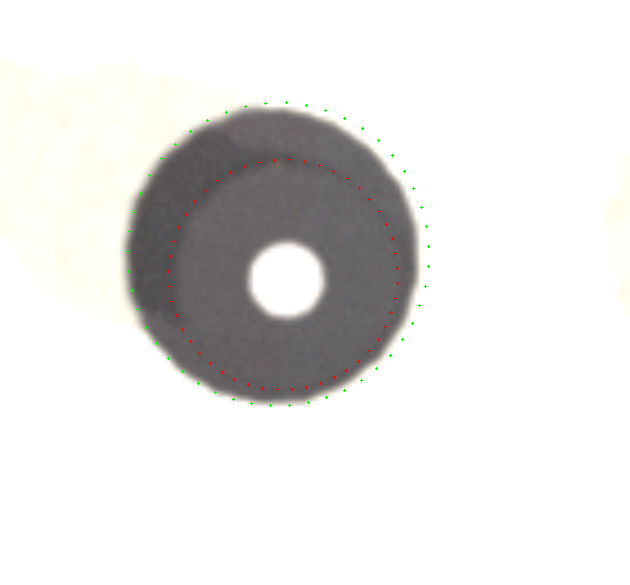

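>>> step_arm:
  newtons: 40
  series:
    - [[18,-1,0,0,80],[37,-2,-10,0,80],[37,-2,-40,0,80],[37,-2,-75,0,80],[37,-2,-110,0,80],[37,-2,-130,0,80],[37,-2,-141,0,80],[37,-2,-142,0,80],[37,-2,-142,0,80],[37,-2,-142,0,80],[37,-2,-142,0,80]]

```text
clock: 22.9
tool_pos: [639.0, 80.5, 39.5]
tool_rot: [1.0, 0.025, 0.002, -0.0]
force: [0.5, 0.4, -0.8]
gripper_width: 68.3
```

```bash
python3 chk.py p9 wrist scene;python3 - <<'E'
import cv2
a=cv2.imread('pics/p9_scene.png');cv2.imwrite('pics/p9c.png',cv2.resize(a[150:255,250:390],(800,600),interpolation=cv2.INTER_CUBIC))
E
```

```text
23.05 [638.3  80.5  38.9] 0.05078132396184364 [-0.4 -0.3  0.1] 68.08682045662005
```

View pics/p9c.png

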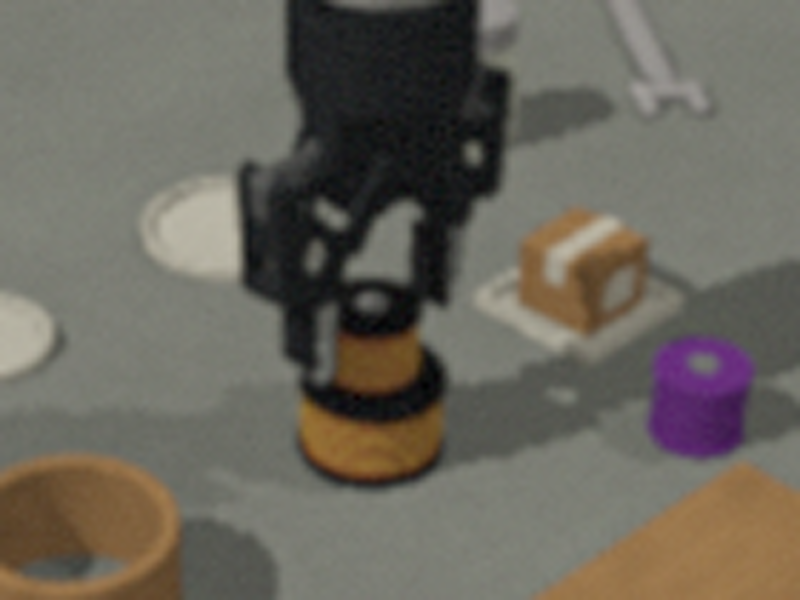

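View pics/p9_wrist.png

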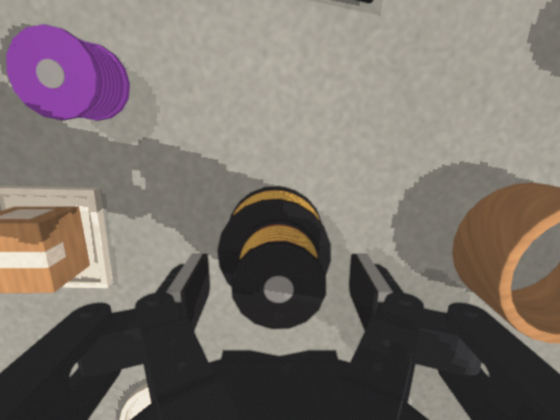

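```bash
python3 - <<'E'
from h import *
c=imaging.capture('wrist'); print(onz(c,(279,289),76).round(1),readout.state()['tool_pos'])
E
```

```text
[637.4  81.3  76. ] [637.64372024  80.42014239  38.1115254 ]
```

>>> step_arm:
  newtons: 40
  series:
    - [[0,0,0,0,30],[0,0,0,0,30],[0,0,0,0,30],[0,0,0,0,30],[0,0,0,0,30],[0,0,0,0,30],[0,0,0,0,30],[0,0,0,0,30],[0,0,10,0,30],[0,0,20,0,30],[0,0,20,0,30],[0,0,20,0,30]]

```text
clock: 24.2
tool_pos: [638.3, 80.4, 58.5]
tool_rot: [1.0, 0.025, 0.001, -0.0]
force: [-0.9, 0.0, -0.8]
gripper_width: 41.0
```

```bash
python3 chk.py p10 wrist scene;python3 - <<'E'
import cv2
a=cv2.imread('pics/p10_scene.png');cv2.imwrite('pics/p10c.png',cv2.resize(a[150:255,250:390],(800,600),interpolation=cv2.INTER_CUBIC))
E
```

```text
24.35 [637.1  80.4  57.2] 0.05078112629197371 [ 0.6  0.9 -1.7] 40.713323272049976
```

View pics/p10c.png

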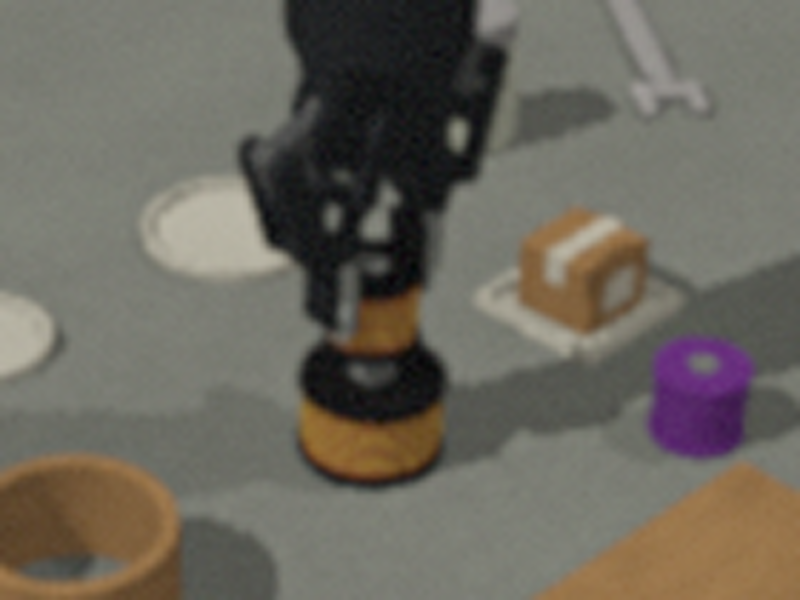

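View pics/p10_wrist.png

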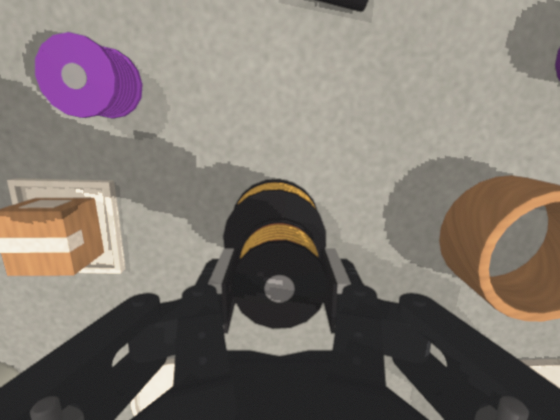

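>>> step_arm:
  series:
    - [[0,0,25,0,30],[-5,-2,50,0,30],[-18,-8,65,0,30],[-40,-17,70,0,30],[-65,-28,70,0,30],[-90,-39,70,0,30],[-115,-50,70,0,30],[-140,-60,65,0,30],[-160,-69,55,0,30],[-172,-74,40,0,30],[-177,-76,20,0,30],[-178,-76.5,0,0,30],[-178,-76.5,-15,0,30],[-178,-76.5,-15,0,30],[-178,-76.5,-15,0,30],[-178,-76.5,-15,0,30]]

```text
clock: 25.78
tool_pos: [459.9, 3.9, 43.0]
tool_rot: [1.0, 0.025, 0.0, 0.0]
force: [0.7, 0.3, -0.6]
gripper_width: 41.0
```

```bash
python3 chk.py p11 wrist scene;python3 - <<'E'
import cv2
a=cv2.imread('pics/p11_scene.png');cv2.imwrite('pics/p11c.png',cv2.resize(a[150:255,190:330],(800,600),interpolation=cv2.INTER_CUBIC))
E
```

```text
25.9333 [460.3   3.9  43.4] 0.0509859617255462 [ 0.   0.3 -2.1] 40.976652129830036
```

View pics/p11c.png

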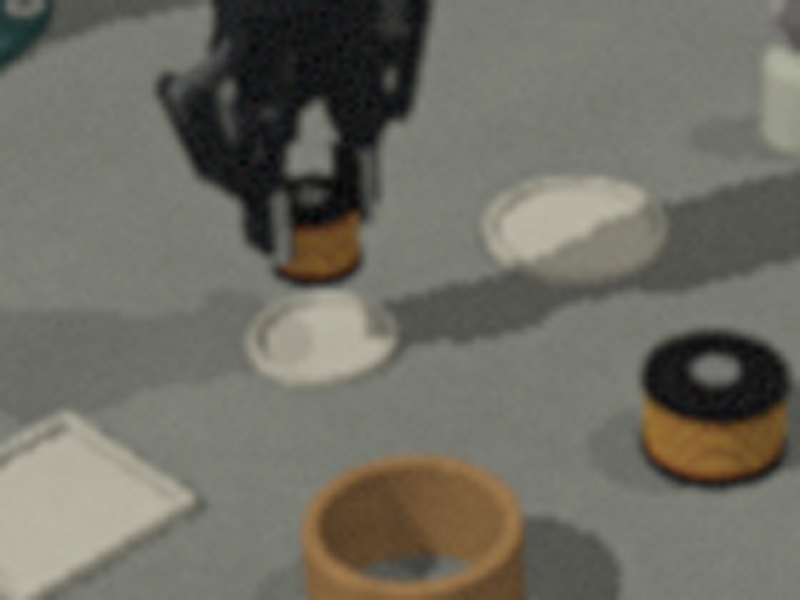

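View pics/p11_wrist.png

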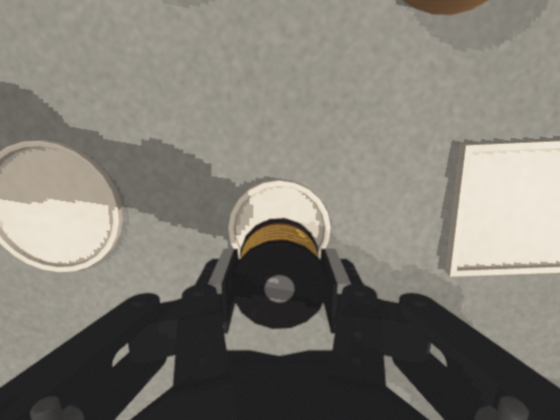

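>>> step_arm:
  series:
    - [[0,0,-12,0,30],[0,0,-24,0,30],[0,0,-33,0,30],[0,0,-38,0,30],[0,0,-40,0,30],[0,0,-40,0,30],[0,0,-41,0,30],[0,0,-41,0,30],[0,0,-42,0,30],[0,0,-42,0,30],[0,0,-42,0,30]]

```text
clock: 26.95
tool_pos: [459.4, 3.9, 0.6]
tool_rot: [1.0, 0.025, 0.0, -0.0]
force: [0.5, -0.0, -1.3]
gripper_width: 41.0
```

>>> step_arm:
  series:
    - [[0,0,-1,0,30],[0,0,-1,0,30],[0,0,-1,0,30]]

```text
clock: 27.2
tool_pos: [459.6, 3.9, -0.2]
tool_rot: [1.0, 0.025, 0.0, -0.0]
force: [-0.9, 0.8, 4.8]
gripper_width: 40.5
```

>>> step_arm:
  series:
    - [[0,0,0,0,50],[0,0,0,0,65],[0,0,0,0,80],[0,0,0,0,80],[0,0,0,0,80],[0,0,0,0,80],[0,0,10,0,80],[0,0,30,0,80],[0,0,60,0,100],[0,0,90,0,100],[10,5,110,0,100],[30,17,120,0,100],[60,34,120,0,100],[85,48,120,0,100],[110,62,120,0,100],[130,74,120,0,100],[140,80,120,0,100],[140,80,120,0,100],[140,80,120,0,100]]

```text
clock: 28.78
tool_pos: [598.3, 83.8, 118.9]
tool_rot: [1.0, 0.026, -0.001, 0.0]
force: [-0.2, 0.2, -0.2]
gripper_width: 85.2
```

```bash
python3 chk.py p12 wrist scene;python3 fw.py big_reel 0 637 83.5 '(0,)' wrist scene; python3 - <<'E'
from h import *
a=cv2.imread('pics/p12_scene.png');cv2.imwrite('pics/p12c.png',cv2.resize(a[150:255,200:340],(800,600),interpolation=cv2.INTER_CUBIC))
E
```

```text
28.9333 [597.4  83.2 119.1] 0.05025047879831957 [-0.3 -0.7  0.3] 85.59202867174947
wrist 0.85 [280. 161.  82.  86.] [282. 159.]
  wrist [6.3678e+02 8.4228e+01 7.0000e-02 2.0000e-02]
scene 0.59 [317. 221.  25.  27.] [315. 221.]
  scene [6.34286e+02 8.41180e+01 1.60000e-01 5.40000e-02]
  all [6.36603e+02 8.39900e+01 6.80000e-02 9.90000e-02]
```

View pics/p12c.png

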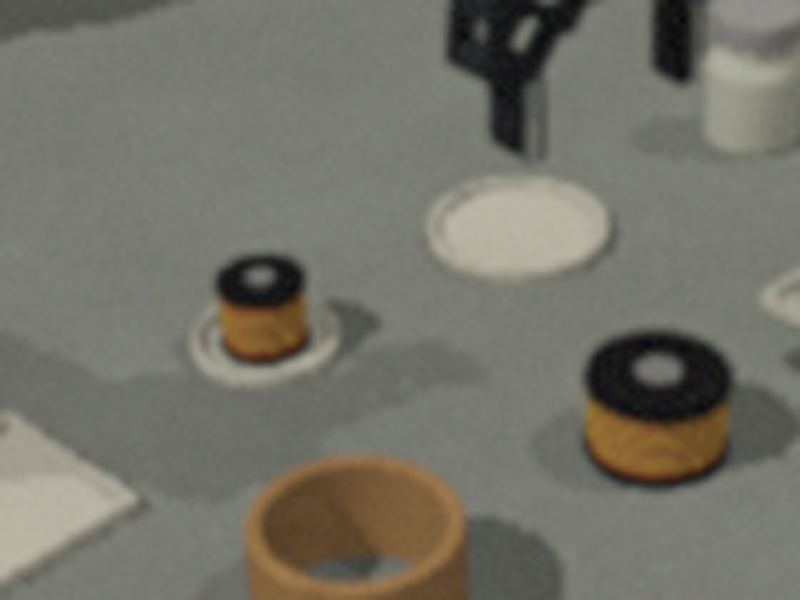

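View pics/p12_wrist.png

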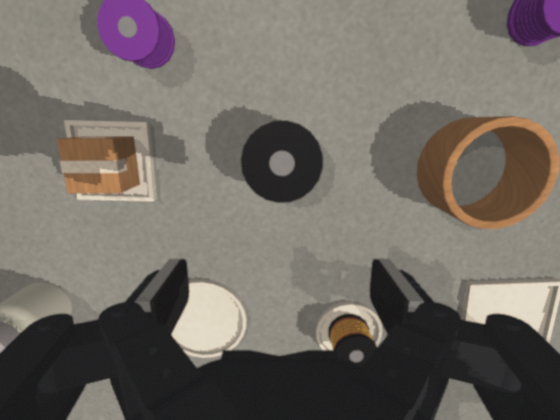

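>>> step_arm:
  newtons: 50
  series:
    - [[18,0,0,0,100],[37,0,-5,0,100],[37,0,-20,0,100],[37,0,-45,0,100],[37,0,-75,0,100],[37,0,-75,0,100],[37,0,-75,0,100]]

```text
clock: 29.82
tool_pos: [634.4, 83.8, 43.1]
tool_rot: [1.0, 0.025, -0.002, -0.0]
force: [0.5, -0.3, 1.5]
gripper_width: 85.4
```

```bash
python3 chk.py p13 wrist; python3 fw.py big_reel 0 637 83.5 '(0,)' wrist
```

```text
29.9667 [637.7  83.9  46.3] 0.05079302357477784 [ 0.4 -0.3  0.4] 84.99926397468232
wrist 0.63 [280. 240. 110. 116.] [281. 237.]
  wrist [6.36779e+02 8.42020e+01 1.02000e-01 3.30000e-02]
```

View pics/p13_wrist.png

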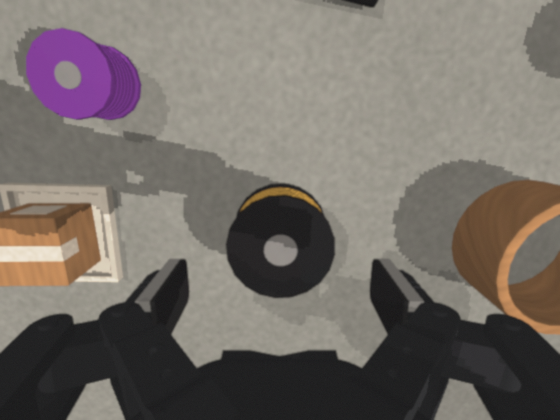

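Centred. Down and close.

>>> step_arm:
  newtons: 50
  series:
    - [[0,0,-15,0,100],[0,0,-30,0,100],[0,0,-42,0,100],[0,0,-48,0,100],[0,0,-48,0,100],[0,0,-48,0,100],[0,0,-48,0,60],[0,0,-48,0,60],[0,0,-48,0,60],[0,0,-48,0,60],[0,0,-48,0,60],[0,0,-48,0,60],[0,0,-48,0,60]]

```text
clock: 31.2
tool_pos: [637.1, 83.8, -2.2]
tool_rot: [1.0, 0.025, 0.001, 0.0]
force: [-1.5, -1.1, 5.4]
gripper_width: 61.7
```

```bash
python3 chk.py p14 wrist scene;python3 - <<'E'
from h import *
a=cv2.imread('pics/p14_scene.png');cv2.imwrite('pics/p14c.png',cv2.resize(a[150:255,250:390],(800,600),interpolation=cv2.INTER_CUBIC))
E
```

```text
31.35 [637.1  83.8  -2.2] 0.05090891992447102 [-0.8 -1.1  5.6] 61.7945376621887
```

View pics/p14c.png

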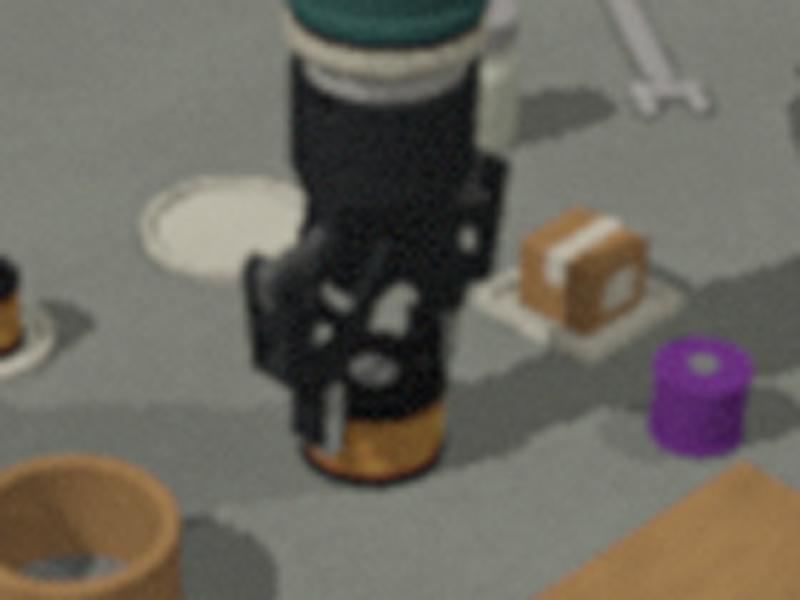

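>>> step_arm:
  newtons: 60
  series:
    - [[0,0,0,0,60],[0,0,0,0,60],[0,0,8,0,60],[0,0,20,0,60],[0,0,20,0,60],[0,0,20,0,60]]

```text
clock: 31.95
tool_pos: [637.3, 84.0, 17.7]
tool_rot: [1.0, 0.025, 0.001, -0.0]
force: [-0.7, -0.4, -3.4]
gripper_width: 61.4
```

```bash
python3 chk.py p15 wrist scene;python3 - <<'E'
from h import *
a=cv2.imread('pics/p15_scene.png');cv2.imwrite('pics/p15c.png',cv2.resize(a[150:255,250:390],(800,600),interpolation=cv2.INTER_CUBIC))
E
```

```text
32.1 [636.   83.9  16.2] 0.050820690898610535 [ 0.3  0.2 -3.8] 61.4539820366949
```

View pics/p15c.png

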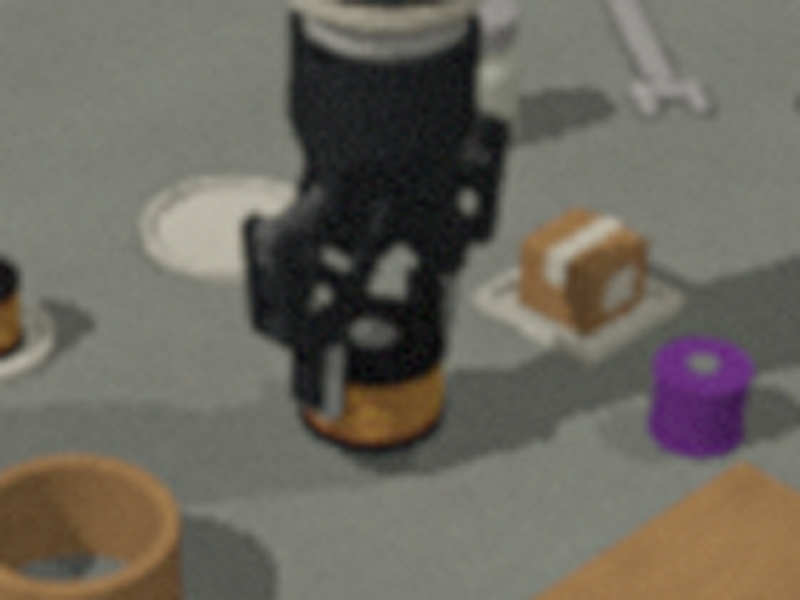

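>>> step_arm:
  series:
    - [[0,0,15,0,60],[-6,3,32,0,60],[-20,8,40,0,60],[-42,17,40,0,60],[-66,27,40,0,60],[-90,38,40,0,60],[-114,48,40,0,60],[-136,57,40,0,60],[-154,64,40,0,60],[-165,69,40,0,60],[-170,71,35,0,60],[-170,71,25,0,60],[-170,71,15,0,60],[-170,71,10,0,60],[-170,71,10,0,60],[-170,71,10,0,60]]

```text
clock: 33.53
tool_pos: [466.7, 154.5, 25.6]
tool_rot: [1.0, 0.025, -0.001, 0.0]
force: [-0.2, 0.3, -3.1]
gripper_width: 62.0
```

```bash
python3 chk.py p16 wrist scene;python3 - <<'E'
from h import *
a=cv2.imread('pics/p16_scene.png');cv2.imwrite('pics/p16c.png',cv2.resize(a[125:230,220:360],(800,600),interpolation=cv2.INTER_CUBIC))
E
```

```text
33.6833 [467.  154.8  26.5] 0.050390651794421315 [ 0.1  0.5 -3.5] 61.364422485530035
```

View pics/p16c.png

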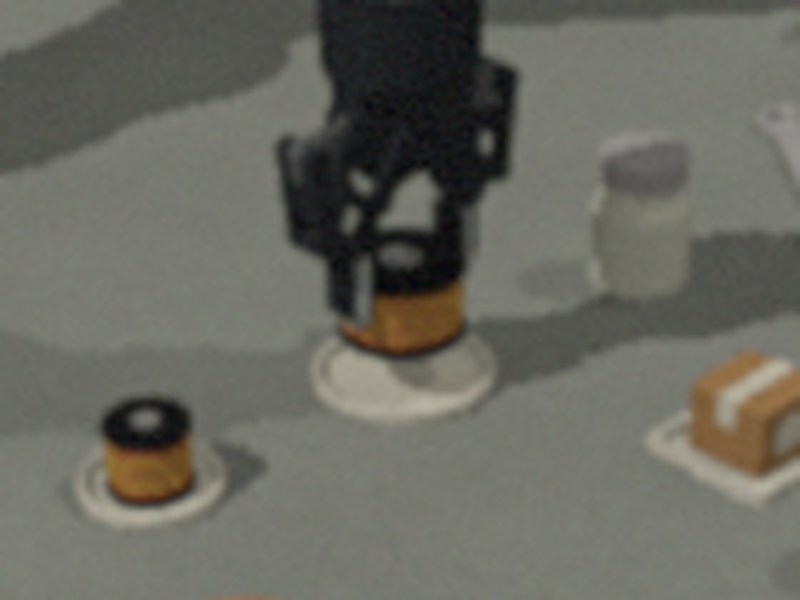

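View pics/p16_wrist.png

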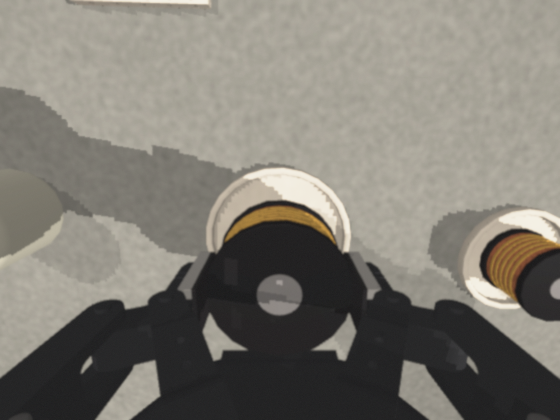

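Aligned over the tray; down about 27 mm gently.

>>> step_arm:
  series:
    - [[0,0,-8,0,60],[0,0,-16,0,60],[0,0,-22,0,60],[0,0,-24,0,60],[0,0,-25,0,60],[0,0,-25,0,60],[0,0,-26,0,60],[0,0,-26,0,60],[0,0,-26,0,60]]

```text
clock: 34.53
tool_pos: [466.5, 155.0, 0.6]
tool_rot: [1.0, 0.025, 0.0, -0.0]
force: [-0.2, 0.8, -3.4]
gripper_width: 61.4
```

>>> step_arm:
  series:
    - [[0,0,-1,0,60],[0,0,-1,0,60],[0,0,-1.5,0,60],[0,0,-1.5,0,60],[0,0,-1.5,0,60]]

```text
clock: 34.95
tool_pos: [466.6, 155.0, -0.1]
tool_rot: [1.0, 0.025, 0.001, -0.0]
force: [-2.4, -0.2, 8.9]
gripper_width: 61.9
```

>>> step_arm:
  series:
    - [[0,0,0,0,85],[0,0,0,0,100],[0,0,0,0,100],[0,0,0,0,100],[0,0,0,0,100],[0,0,10,0,100],[0,0,30,0,100],[0,0,60,0,100],[0,0,90,0,100],[12,-34,115,0,100],[25,-70,120,0,100],[38,-108,120,0,100],[51,-146,120,0,100],[65,-184,120,0.04,100],[78,-222,120,0.04,100],[92,-260,120,0.04,100],[105,-298,120,0.04,100],[119,-336,120,0.04,100],[132,-374,120,0.04,100],[140,-398,120,0.04,100]]

```text
clock: 36.62
tool_pos: [607.6, -247.4, 119.9]
tool_rot: [0.999, 0.045, 0.001, 0.001]
force: [0.7, -0.1, 0.5]
gripper_width: 85.6
```

>>> step_arm:
  series:
    - [[0,0,0,0,100],[0,0,0,0,100],[0,0,0,0,100]]

```text
clock: 36.87
tool_pos: [605.5, -242.3, 119.0]
tool_rot: [0.999, 0.045, -0.001, -0.001]
force: [-0.8, 0.7, -0.9]
gripper_width: 85.4
```

```bash
python3 chk.py p17 wrist scene;python3 fw.py big_carton 0 642 -244 '(0.1,)' wrist scene top; python3 - <<'E'
from h import *
a=cv2.imread('pics/p17_scene.png');cv2.imwrite('pics/p17c.png',cv2.resize(a[125:275,200:400],(800,600),interpolation=cv2.INTER_CUBIC))
E
```

```text
37.0167 [ 605.7 -241.4  119.1] 0.09215854692109177 [0.5 0.1 0.3] 85.73268859610026
wrist 0.72 [288. 165.  85.  88.] [287. 163.]
  wrist [ 6.41948e+02 -2.42536e+02  9.40000e-02  2.40000e-02]
scene 0.59 [200. 287.  45.  43.] [202. 287.]
  scene [ 6.41297e+02 -2.44339e+02  8.20000e-02  4.30000e-02]
top 0.75 [388. 207.  30.  32.] [390. 208.]
  top [ 6.42193e+02 -2.40339e+02  2.47000e-01  7.12000e-01]
  all [ 6.41666e+02 -2.42909e+02  9.90000e-02  8.02000e-01]
```

View pics/p17c.png

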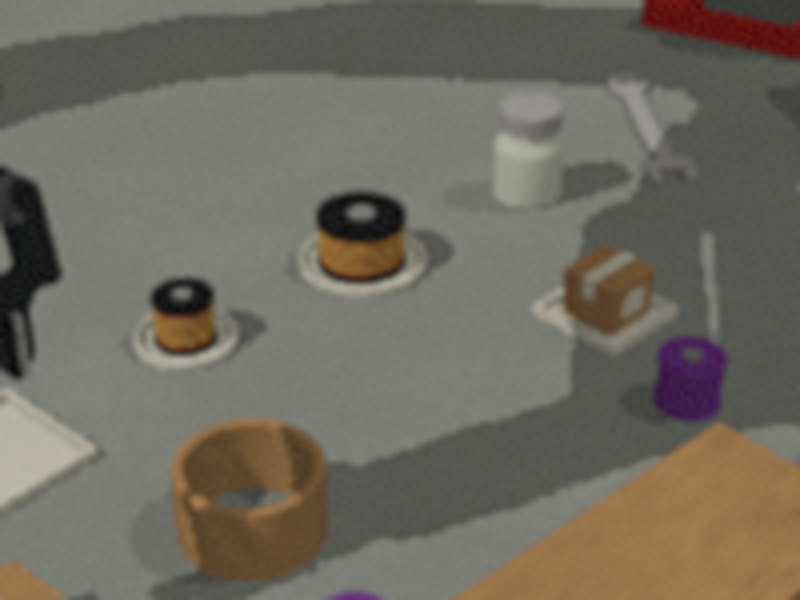

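View pics/p17_wrist.png

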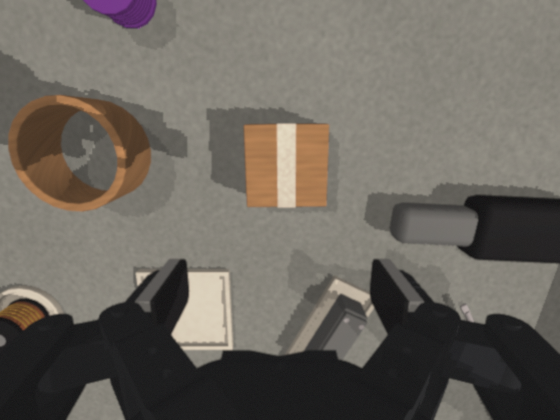

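>>> step_arm:
  newtons: 50
  series:
    - [[18,0,0,0,100],[35,0,-5,0,100],[35.5,0,-20,0,100],[35.5,0,-45,0,100],[35.5,0,-75,0,100],[35.5,0,-75,0,100],[35.5,0,-75,0,100],[35.5,0,-75,0,100]]

```text
clock: 38.08
tool_pos: [642.4, -243.4, 45.0]
tool_rot: [0.999, 0.045, 0.0, 0.0]
force: [-0.3, -0.0, -0.8]
gripper_width: 85.4
```

```bash
python3 chk.py p18 wrist; python3 fw.py big_carton 0 642 -244 '(0.1,)' wrist;python3 chk.py p18
```

```text
38.2333 [ 643.2 -243.8   46.1] 0.09069142418430157 [0.6 0.  0.6] 85.43017666625869
wrist 0.84 [278. 238. 116. 116.] [281. 236.]
  wrist [ 6.42114e+02 -2.42513e+02  9.40000e-02  2.10000e-02]
38.5333 [ 642.  -243.2   44.5] 0.09075641330722767 [ 0.4 -0.1  0.4] 85.4981953106211
```

View pics/p18_wrist.png

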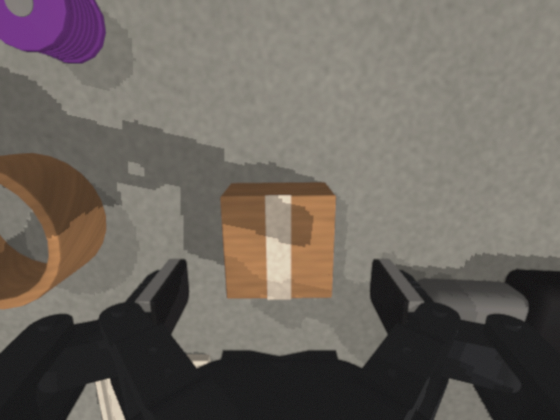

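```bash
python3 - <<'E'
from h import *
t=imaging.capture('top')
for z in (0,20,30): print([onz(t,p,z)[:2].round() for p in ((436,221),(436,229),(436,237))])
s=imaging.capture('scene')
print([onz(s,p,15)[:2].round() for p in ((147,304),(136,297),(143,315))])
E
```

```text
[array([ 619., -354.]), array([ 600., -353.]), array([ 582., -353.])]
[array([ 616., -348.]), array([ 598., -347.]), array([ 580., -347.])]
[array([ 615., -345.]), array([ 597., -344.]), array([ 579., -344.])]
[array([ 605., -348.]), array([ 573., -356.]), array([ 626., -366.])]
```

40 mm of clearance to the torch. Proceed down and grip.

>>> step_arm:
  newtons: 60
  series:
    - [[0,0,-15,0,100],[0,0,-30,0,100],[0,0,-42,0,100],[0,0,-47,0,100],[0,0,-47,0,100],[0,0,-47,0,100],[0,0,-47,0,60],[0,0,-47,0,60],[0,0,-47,0,60],[0,0,-47,0,60],[0,0,-47,0,60],[0,0,-47,0,60],[0,0,-47,0,60],[0,0,-47,0,60]]

```text
clock: 39.8
tool_pos: [642.8, -243.6, -1.8]
tool_rot: [0.999, 0.045, 0.001, 0.0]
force: [0.1, -0.2, 6.4]
gripper_width: 62.9
```

>>> step_arm:
  series:
    - [[0,0,0,0,60],[0,0,8,0,60],[0,0,20,0,60],[0,0,20,0,60],[0,0,20,0,60]]

```text
clock: 40.22
tool_pos: [642.5, -243.4, 18.1]
tool_rot: [0.999, 0.045, 0.001, 0.0]
force: [0.4, 0.3, -1.7]
gripper_width: 63.0
```

```bash
python3 chk.py p19 wrist scene;python3 - <<'E'
from h import *
a=cv2.imread('pics/p19_scene.png');cv2.imwrite('pics/p19c.png',cv2.resize(a[200:305,130:270],(800,600),interpolation=cv2.INTER_CUBIC))
E
```

```text
40.3667 [ 641.4 -242.9   16.7] 0.09080047305177384 [-0.6  0.5 -2.9] 62.783531891913285
```

View pics/p19c.png

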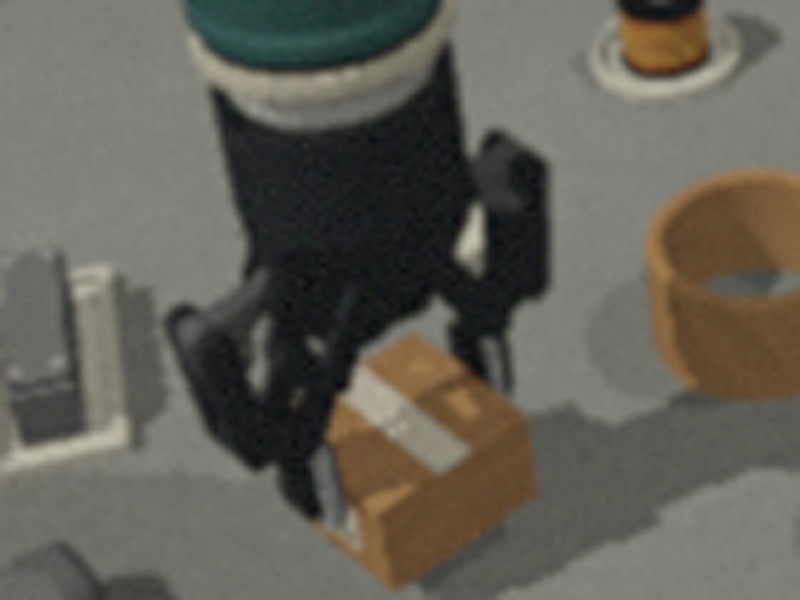

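>>> step_arm:
  series:
    - [[0,0,15,0,60],[-6,3,32,0,60],[-20,10,50,0,60],[-40,21,55,0,60],[-62,33,55,0,60],[-85,45,55,0,60],[-108,57,50,0,60],[-128,68,45,0,60],[-145,77,40,0,60],[-156,83,35,0,60],[-161,85,30,0,60],[-161,85,22,0,60],[-161,85,15,0,60],[-161,85,10,0,60],[-161,85,10,0,60],[-161,85,10,0,60]]

```text
clock: 41.8
tool_pos: [481.4, -158.5, 26.5]
tool_rot: [0.999, 0.045, -0.0, -0.0]
force: [-0.1, -0.7, -2.2]
gripper_width: 62.8
```

```bash
python3 chk.py p20 wrist scene;python3 - <<'E'
from h import *
a=cv2.imread('pics/p20_scene.png');cv2.imwrite('pics/p20c.png',cv2.resize(a[170:275,130:270],(800,600),interpolation=cv2.INTER_CUBIC))
E
```

```text
41.95 [ 481.4 -158.4   27.1] 0.09074281475693964 [ 1.1  0.1 -2. ] 62.75650969617408
```

View pics/p20c.png

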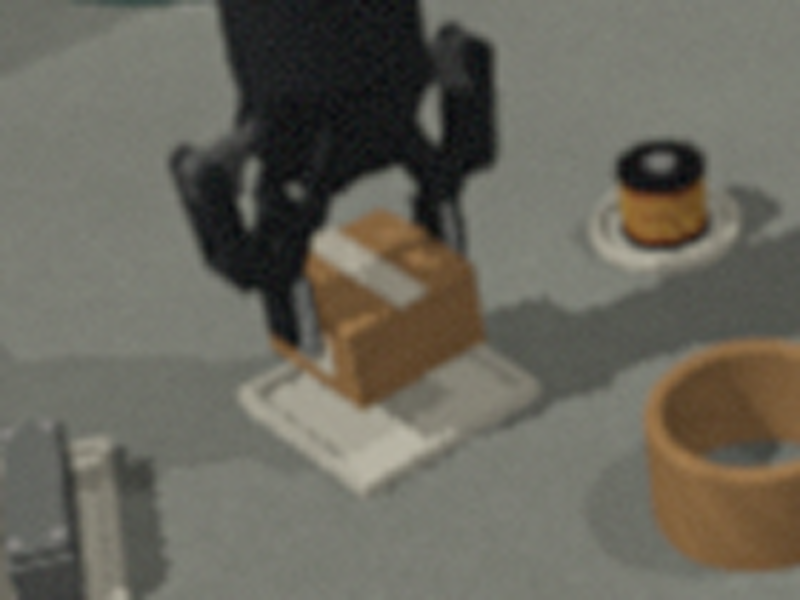

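View pics/p20_wrist.png

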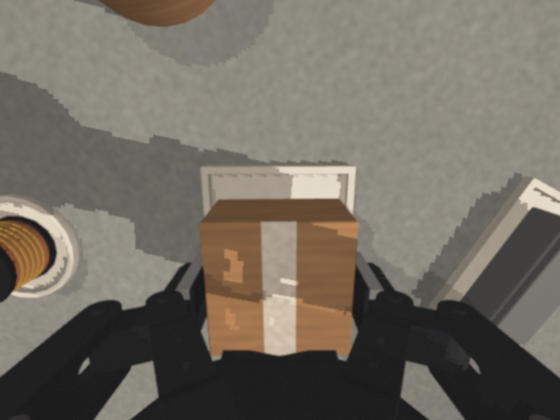

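>>> step_arm:
  series:
    - [[0,0,-8,0,60],[0,0,-16,0,60],[0,0,-22,0,60],[0,0,-24,0,60],[0,0,-25,0,60],[0,0,-25,0,60],[0,0,-26,0,60],[0,0,-26,0,60],[0,0,-26,0,60]]

```text
clock: 42.8
tool_pos: [481.0, -158.2, 1.1]
tool_rot: [0.999, 0.045, 0.0, 0.0]
force: [-0.1, -0.7, -2.7]
gripper_width: 63.1
```

>>> step_arm:
  series:
    - [[0,0,-1,0,60],[0,0,-1,0,60],[0,0,-1.5,0,60],[0,0,-1.5,0,60],[0,0,-1.5,0,60]]

```text
clock: 43.22
tool_pos: [481.1, -158.2, 0.1]
tool_rot: [0.999, 0.045, 0.0, 0.0]
force: [-1.7, 0.8, 4.8]
gripper_width: 63.0
```

>>> step_arm:
  series:
    - [[0,0,0,0,85],[0,0,0,0,100],[0,0,0,0,100],[0,0,0,0,100],[0,0,0,0,100],[0,0,10,0,100],[0,0,30,0,100],[0,0,60,0,100],[0,0,90,0,100],[0,0,120,0,100],[0,0,150,0,100],[0,-30,180,0,100],[0,-70,200,0,100],[0,-110,220,0,100],[-20,-150,220,0,100],[-40,-190,220,0,100],[-60,-225,220,0,100],[-80,-260,220,0,100],[-90,-280,220,0,100],[-90,-280,220,0,100]]

```text
clock: 44.88
tool_pos: [388.0, -443.7, 220.3]
tool_rot: [0.999, 0.043, -0.0, 0.002]
force: [0.4, 0.5, 0.3]
gripper_width: 85.4
```

```bash
python3 chk.py p21 wrist scene top; cat > final.py <<'E'
from h import *
tr=dict(big_reel=(466.7,155),small_reel=(459.6,3.7),big_carton=(481,-158.3),small_carton=(625.2,232.6),joint_box=(472.4,-307.1))
ya=dict(big_carton=.09,small_carton=.05,joint_box=-.38)
for n in ('top','scene'):
    c=imaging.capture(n)
    for k,x in tr.items():
        P=prim(*SH[k][:4],2); q=proj(c,place(P,*x,0)).mean(0); r=trace(n,k)
        r=[d for d in r if np.hypot(*(np.array(d['extent'][:2])-q))<15]
        if not r: print(n,k,'none'); continue
        f=fit([(c,r[0]['pixels'])],P,x,(ya.get(k,0),)); print(n,k,np.round(f,2),'off',np.round([f[0]-x[0],f[1]-x[1]],1))
E
python3 final.py; python3 - <<'E'
import cv2
a=cv2.imread('pics/p21_scene.png');cv2.imwrite('pics/p21c.png',cv2.resize(a[140:290,110:390],None,fx=2.85,fy=2.85,interpolation=cv2.INTER_CUBIC))
a=cv2.imread('pics/p21_top.png');cv2.imwrite('pics/p21t.png',cv2.resize(a[140:320,150:450],(800,480),interpolation=cv2.INTER_CUBIC))
E
```

```text
45.0333 [ 390.5 -437.7  219.7] 0.08960560608236497 [-0.5 -0.  -0.1] 85.3994267780576
top big_reel [4.6651e+02 1.5399e+02 5.0000e-02 4.0000e-02] off [-0.2 -1. ]
top small_reel [4.6034e+02 3.2800e+00 3.0000e-02 8.0000e-02] off [ 0.7 -0.4]
top big_carton [ 4.8128e+02 -1.5893e+02  7.0000e-02  6.0000e-02] off [ 0.3 -0.6]
top small_carton [6.2609e+02 2.3267e+02 6.0000e-02 9.0000e-02] off [0.9 0.1]
top joint_box [ 4.7103e+02 -3.0653e+02 -3.6000e-01  1.4000e-01] off [-1.4  0.6]
scene big_reel [4.6431e+02 1.5686e+02 4.0000e-02 5.0000e-02] off [-2.4  1.9]
scene small_reel [4.5836e+02 4.8200e+00 1.6000e-01 7.0000e-02] off [-1.2  1.1]
scene big_carton [ 4.771e+02 -1.576e+02  7.000e-02  5.000e-02] off [-3.9  0.7]
scene small_carton [ 6.2502e+02  2.3517e+02 -2.0000e-02  7.0000e-02] off [-0.2  2.6]
scene joint_box [ 4.7262e+02 -3.0796e+02 -3.9000e-01  6.0000e-02] off [ 0.2 -0.9]
```

View pics/p21c.png

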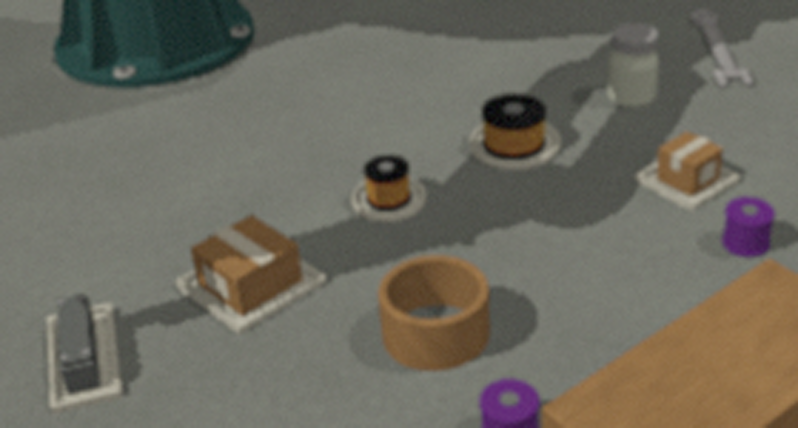

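View pics/p21t.png

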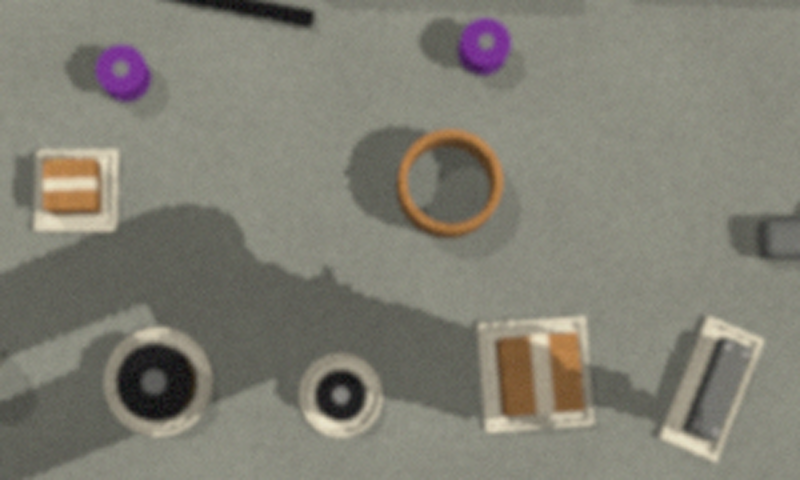

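```bash
python3 -c "
from bench import ctrl,readout
print(readout.state()['clock'],ctrl.job_done())"
```

```text
the job is handed in; nothing more can be done
45.7833 None
```

All five things are in their own trays, and I handed the job in at 45.8 s of the 128 s allowed. No verdict was reported.

I took the junction box off first, then the small carton, the small reel, the big reel and the big carton. Each was lowered until the force showed contact with the tray floor, about 4 to 9 N, and then released. The gripper is open, clear of everything and about 250 mm above the bench.

**Last checks:**
- **Position:** The top camera puts every thing within about 1.5 mm of its tray centre, against the 14 mm allowed. The scene camera puts them within about 4 mm; the big carton is its worst at 3.9 mm, where the top camera shows less than 1 mm.
- **Upright and seated:** Both pictures show everything standing upright inside its rim. Height and tilt were judged only from the pictures and the contact force, not measured directly.
- **Look-alikes:** The purple reels were not touched.

**Disagreement with the interface text:** The fingertips do not stand 25 mm ahead of the reported TCP. Both cameras showed them about 12 mm behind it with the jaws at 25 mm, and about 28 mm behind it fully open. I set all grasp heights from the camera measurements; the contact heights at placing matched them.

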